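# Release an edged glass strip from its toggle clamp and lay it on the slumping mould

## Robot

A 6-joint arm with a two-finger parallel gripper is mounted at the origin on a cart in front of the work surface, level with it; the furniture and walls round the work are solid. World frame = base frame: x ahead of the robot, y to its left, z up, the work surface at z = 0. Lengths are in m, angles in rad, forces in N, time in s.
With the tool pointing down it reaches from about 0.3 to 0.875 m from the base axis. Payload 6.4 kg.
Tool frame: the origin (TCP) lies midway between the tips of the shut fingers; the grasp point (between the pads) lies 19 mm behind it (ctrl.pinch_z is the distance from the TCP to the grasp point, in m); z points along the fingers, y is the line along which they close (so a half turn about z gives the same grasp; the last joint's range is limited). The gripper opens to 85 mm and grips with 20 to 120 N. Pads are 22 mm wide; open, the fingers measure 114 mm over their backs; the gripper's body (76 mm by 85 mm) begins 54 mm behind the grasp point. The pads swing forward as they close: fully open they stand 13 mm farther back than shut.
Start: joints at [1.038, 0.181, 1.607, -0, 1.354, -0.206], TCP at [0.185, 0.545, 0.201] pointing down, gripper open.
Joint ranges: [-2.99, 2.99], [-0.89, 2.07], [0.3, 2.58], [-1.14, 4.28], [0, 2.63], [-3.12, 3.12]. Speed limits (rad/s): [2.57, 2.57, 3.01, 3.14, 3.14, 3.14].

## Interface

Orientations are given as a unit quaternion [w, x, y, z].
In Python, from bench import ctrl gives the robot as it stands.
- The arm moves only by the tool apply_moves, never from a script. Its argument "moves" is a list of rows, each an object with "jaw": the opening, from 0 (shut) to 1 (fully open); "offset": the shift along the tool's x, y, z in mm, a list of three; "rot": the turn, a rotation vector about the tool's x, y, z in degrees, a list of three. In form: [{"jaw": jaw, "offset": [dx, dy, dz], "rot": [ax, ay, az]}, ...]. A call has exactly 5 rows; each row shifts and turns the commanded pose from where the row before left it, along the tool's axes as they then stand; what a row does not reach is not made up. A row lasts 1/8 s, in which the tool goes at most 62.5 mm and 10.7 degrees, less where a joint would pass 70% of its speed; a pose out of reach is approached as far as the arm can. A call is refused whole if a number of a shift passes 62.5 or a number of a turn 10.7, either way. A call with a gripper value outside its range is refused whole. The fingers move at their own pace and stop on an object; the grip force is fixed at half the most. Time passes only in rows, so rows that do not move let the fingers close, or fill a call up. It gives the time, the measured TCP pose, the force, the opening and the grip force at its end, in the units of the state.
- ctrl.get_obs(): the state, without advancing time (a new reading comes with each control period).
- ctrl.camera(name): name is "side" or "top" or "wrist"; returns (picture, depth): 420x560x3 uint8, red, green, blue; 420x560 float32, m along the optical axis (not along the pixel's ray), 0 where there is no reading.
- ctrl.camera_params(name): a dict with "K" (3x3 intrinsics, pixels), "cam_to_world" (4x4, takes a point from camera to world coordinates); the wrist camera has in their place "mount" (4x4, takes a point from camera to tool coordinates, whose origin is the TCP and whose axes are the flange's). Camera axes: x right, y down, z forward; pixel columns grow to the right and rows downward; lengths in m; the calibration is good to about 2 mm. A picture is of the moment at which its call begins: read the wrist's pose just before it. camera_params takes no time and is no camera call.
- ctrl.hand_in(): hands the job in; it is judged then, once.
Trained networks look in the newest picture that a camera, given by its name, has taken for a name from the list of things; names that differ only in an ending like _2 or _b are one class to them, and where a whole thing is asked for, a point or a joint stands for the part that bears it (a point fixed in the world has none). Each returns a list of dicts, best first, with "score" (0 to 1); they miss things now and then, are a little off and sometimes report something else, mostly with a low value. They report only what shows in the picture. A call takes as long as a camera call.
- ctrl.outline_of(camera, target): "region" (420x560 bool, what is visible of it) and "position" ([column, row] in pixels, amid what is visible of it).
The state is a dict: "time_s": time; "q": joint angles; "dq": joint speeds; "joint_efforts": joint torques, N m; "eef_pos": TCP position; "eef_rot": TCP orientation; "wrist_force": force on the tool from outside, world axes, zero at the start; "torque": the same for the moment, N m; "opening": opening from 0.0 (shut) to 1.0 (fully open); "grasp_force": force on a finger pad.
Only numpy, scipy, OpenCV 4.12 (cv2) and the standard library are available. Lean on these libraries where they do the work, as an engineer would, in place of code of your own. Each camera call takes 0.05 s, during which the arm holds its last target. There are 200 camera calls.

## Task

The glass strip in the sloping edging jig is finished: throw the clamp's red handle over centre and right back, so that the clamp arm stays standing up clear of the glass, then lift the strip off the bed. Lay it gently on the cream slumping mould, letting go only when it rests flat across both ends, centred and square with the mould. Leave the clamp open, do not drop the glass, and do not disturb the other things on the table.

Things in the scene. Friction and masses are not known exactly. Their poses are not given: they have to be found in the camera images.
- glass_strip: the workpiece: strip of rippled, whitish clear sheet glass, 46 mm wide (its x), 147 mm long (its y), 4 mm thick (its z), about 60 g. Origin at the centre of its underside. It starts on the jig's sloping bed under the clamp, low long edge against two stop pins.
- seat (a point): point on the jig's bed below the glass's middle (to 4 mm along y), 66 mm above the table. z: the bed's normal, leaning 36 deg from vertical towards the low side, which faces away from the robot and a little to its left; x up the slope; y along glass and bed, to the robot's right. Beside the bed's middle there is free room for fingers, to 25 mm below the glass.
- jig: the edging jig, fixed: plywood board 124x262x12 mm, aluminium bed plate sloping at 36 deg, 34 mm wide, 8 mm thick (the glass overhangs it 6 mm on both long edges). Origin at table height below the seat point, axes level. In the seat frame: stop pins, 8 mm thick and high, at x -27, y +-50 mm; on the high side a steel guide rail, 10 mm thick, along y at x 55, z 32 mm, with posts at y +-76 mm.
- clamp_handle_hinge (a point): fixed pivot of the toggle clamp's handle: x 0, y +111, z 18 mm in the seat frame, axes as the seat's. The handle turns about this x axis. The clamp's base stands on the bed at seat y +96 to +148 mm; the arm's pivot is at y +128, z 36 mm.
- handle_grip (a point): middle of the handle's red grip, a round bar 18 mm thick, from 69 to 137 mm from the handle's pivot (this point: 103 mm). Clamp shut, the handle stands up along the bed's normal: this point is 8 mm nearer the glass than the pivot and 103 mm above it. Axes as the seat's while shut; they turn with the handle.
- clamp_handle (a joint): handle angle, rad: 0 shut, against its stop; grows as the grip swings away from the glass (from seat +z towards +y) to 1.50 at the open stop, nearly along the bed. It takes some 5 to 9 N at the grip over the first 0.2 rad, until it is over centre; then it springs on to about 0.6 and from there moves with light friction (1 to 3 N), staying where left.
- clamp_arm (a joint): arm angle, rad, driven by the handle through a link: within 0.1 of 0 when clamping; past 1.1 with the handle near 1.27; about upright (1.65) with the handle at its open stop. The arm is a 9 mm steel bar, 70 mm from its pivot to the orange rubber tip, which presses the glass firmly at seat y +58 mm.
- mould_top (a point): centre of the slumping mould's top: cream ceramic block 56 mm wide (x), 156 mm long (y). Its ends are flat lands, 17 mm long, in this point's plane z = 0, 54 mm above the table; between them the top sinks to a hollow 17 mm deep in the middle, open at both long sides. z is up. The glass belongs on both lands, its y along the mould's, either way round.
- jar_moss: open clear jar of pale green crushed glass, 87 mm across, 130 mm tall; origin at the centre of its underside; a bystander
- jar_white: open clear jar of white crushed glass, 87 mm across, 130 mm tall; origin at the centre of its underside; a bystander
- lid_3: black jar lid lying on the table, 78 mm across, 14 mm high; origin at the centre of its underside; a bystander
- glass_cutter: dark blue glass cutter lying on the table, 170 mm long along its y, 14 mm thick; origin at the middle of its underside; a bystander
- wood_holder: pine tealight stand lying on the table, 105x89x22 mm; origin at the centre of its underside; a bystander
- mould: the slumping mould with the tan kiln shelf it stands on (115 x 196 x 12 mm, on 12 mm props), fixed; origin at the centre of the shelf's underside, axes as mould_top

How it is judged:
On the way, in this order (a step that is already met when the one before it is completed fails the run):
1. the clamp's arm has been thrown open (past 1.1 rad) while the glass still lies on the bed within 12 mm of the seat point (value of joint clamp_arm above 1.1 rad and distance between glass_strip and seat below 0.012 m), for 0.2 s.
2. the glass has been lifted clear of the bed by more than 40 mm along the bed's normal (z of glass_strip in the frame of seat above 0.04 m), for 0.1 s.
At the end, for the whole second after the job is handed in: The clamp arm stands open (past 1.1 rad). The glass lies still, flat and right side up on both end lands of the mould: centred within 8 mm across and 10 mm along, its underside within 3 mm of the lands, its length within 0.12 rad of the mould's, tilted less than 0.05 rad (value of joint clamp_arm above 1.1 rad and x of glass_strip in the frame of mould_top between -0.008 and 0.008 m and y of glass_strip in the frame of mould_top between -0.01 and 0.01 m and z of glass_strip in the frame of mould_top between -0.003 and 0.003 m and angle between the y axis of glass_strip and the y axis of mould_top, either way round below 0.12 rad and angle between glass_strip's own z axis and vertical below 0.05 rad and linear speed of glass_strip below 0.01 m/s); the robot touches nothing.
It fails at once if the glass falls to the table (its centre below 20 mm) (height (world z) of glass_strip below 0.02 m).
It fails at once if the glass is let go of in the air, its underside more than 15 mm above the mould's lands and away from the bed (z of glass_strip in the frame of mould_top above 0.015 m and distance between glass_strip and seat above 0.06 m and contact force between glass_strip and the fingers below 0.1 N).
It fails at once if the glass is pressed or knocked on the mould with more than 40 N (contact force between glass_strip and mould above 40 N).
It fails at once if a bystander (jar, jar lid, glass cutter or pine stand) is shoved by more than 30 mm (distance of any of jar_moss, jar_white, lid_3, glass_cutter, wood_holder from where it was at the start of the episode above 0.03 m).
It also fails if it takes over 64 s, if anything falls off the work surface, if the arm or the gripper's body presses on something with over 40 N, if the wrist force passes 120 N, or if a joint passes its speed limit or range.

## Working session

There is one attempt and no reset: what is moved stays moved. The work goes in short steps, Python scripts to look and compute and a tool call to move; the robot and the scene stay as the last step left them, time stands still between calls to the robot, and variables do not carry over. Pictures are saved under pics/ and viewed, at most 10 in all, crops included, and the job is handed in when it is done.

Besides the shell and the picture viewer there is one more tool, called after "Emit:" as name(argument=value, ...) on one line, values as JSON. apply_moves: Moves the arm, as the interface text tells. Its arguments: {"type":"object","properties":{"moves":{"type":"array"}},"required":["moves"]}

```bash
mkdir -p pics; cat > h.py <<'E'
import numpy as np,cv2
from bench import ctrl
from scipy.spatial.transform import Rotation as R
def rot(q): return R.from_quat([q[1],q[2],q[3],q[0]])
def snap(n,f=None):
    o=ctrl.get_obs(); im,d=ctrl.camera(n); p=ctrl.camera_params(n); K=np.array(p["K"])
    if "cam_to_world" in p: T=np.array(p["cam_to_world"])
    else:
        E=np.eye(4);E[:3,:3]=rot(o["eef_rot"]).as_matrix();E[:3,3]=o["eef_pos"];T=E@np.array(p["mount"])
    if f: cv2.imwrite("pics/"+f,im[:,:,::-1])
    return im,d,K,T
def cloud(d,K,T,m):
    v,u=np.nonzero(m&(d>0)); z=d[v,u]
    P=np.stack([(u-K[0,2])/K[0,0]*z,(v-K[1,2])/K[1,1]*z,z],1)
    return P@T[:3,:3].T+T[:3,3]
def proj(P,K,T):
    c=(np.atleast_2d(P)-T[:3,3])@T[:3,:3]; return (c@K.T)[:,:2]/c[:,2:]
E
python3 - <<'E'
from h import *
print(ctrl.get_obs())
for c in ["top","side"]:
    im,d,K,T=snap(c,c+"0.png"); print(c,K[0,0],T.round(3).tolist())
    for t in ["glass_strip","jig","handle_grip","mould_top","mould","jar_moss","jar_white","lid_3","glass_cutter","wood_holder"]:
        for r in ctrl.outline_of(c,t)[:2]:
            P=cloud(d,K,T,r["region"])
            if len(P): print(t,round(r["score"],2),np.round(r["position"]),"med",np.median(P,0).round(3),"lo",np.percentile(P,3,axis=0).round(3),"hi",np.percentile(P,97,axis=0).round(3))
E
```

```text
{'time_s': 0.0, 'q': array([ 1.03770263e+00,  1.81565751e-01,  1.60801315e+00, -2.98595696e-05,
        1.35381061e+00, -2.06282833e-01]), 'dq': array([ 0.00043629, -0.00043337,  0.00010689,  0.00046033,  0.00018768,
        0.00059   ]), 'joint_efforts': array([ 3.23470085e-04, -4.44887960e+01, -3.51328576e+01, -2.45501142e-04,
        9.24163236e-03, -1.50454889e-05]), 'eef_pos': array([0.18425315, 0.54402933, 0.20006783]), 'eef_rot': array([-3.11032199e-04,  1.62675964e-01,  9.86679139e-01, -8.42996913e-04]), 'wrist_force': array([ 0.42652416, -0.52795731,  0.34703958]), 'torque': array([-0.05657947, -0.04286998, -0.02320502]), 'grasp_force': 0.0, 'opening': 0.9984281691989906}
top 507.1177675603187 [[0.004, -0.987, 0.162, 0.335], [-1.0, -0.002, 0.016, 0.024], [-0.015, -0.162, -0.987, 1.655], [0.0, 0.0, 0.0, 1.0]]
glass_strip 0.95 [324. 222.] med [ 0.571 -0.102  0.069] lo [ 0.546 -0.171  0.05 ] hi [ 0.597 -0.039  0.083]
jig 0.75 [347. 221.] med [ 0.578 -0.165  0.015] lo [ 0.504 -0.264  0.005] hi [ 0.661 -0.025  0.154]
handle_grip 0.73 [388. 182.] med [ 0.716 -0.319  0.003] lo [ 0.
[... 1421 characters left out ...]
op 0.59 [338. 265.] med [0.383 0.301 0.027] lo [0.326 0.198 0.018] hi [0.439 0.378 0.056]
mould 0.66 [337. 264.] med [0.383 0.298 0.027] lo [0.324 0.193 0.004] hi [0.439 0.378 0.056]
jar_moss 0.68 [255. 183.] med [ 0.743 -0.178  0.098] lo [ 0.714 -0.25   0.019] hi [ 0.789 -0.16   0.13 ]
jar_white 0.66 [244. 205.] med [ 0.777 -0.012  0.08 ] lo [ 0.739 -0.163  0.003] hi [0.826 0.003 0.129]
jar_white 0.58 [279. 172.] med [ 0.654 -0.188  0.15 ] lo [ 0.621 -0.473  0.003] hi [ 0.681 -0.177  0.189]
wood_holder 0.64 [309. 312.] med [0.487 0.539 0.022] lo [0.434 0.476 0.003] hi [0.539 0.589 0.027]
wood_holder 0.16 [242. 205.] med [ 0.774 -0.01   0.081] lo [ 0.738 -0.084  0.004] hi [0.812 0.004 0.129]
```

View pics/top0.png

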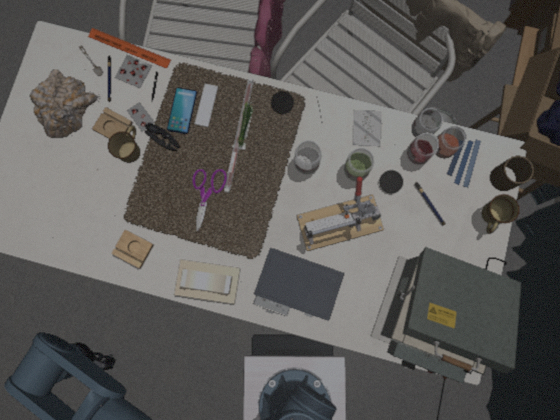

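View pics/side0.png

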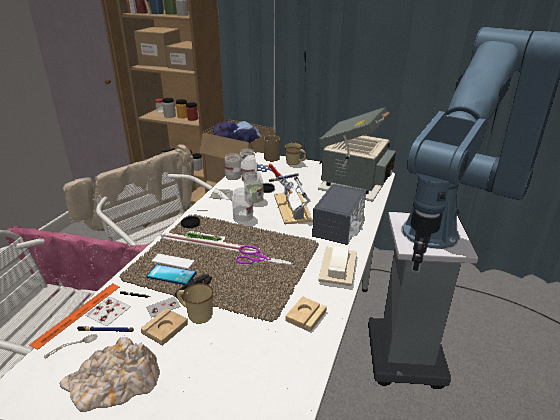

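Top view: jig near (340,222) with the red handle at (358,187), mould at (207,281), and a dark box at (300,283) between the robot and the jig. Moss jar (360,163) and lid (390,181) are close behind the handle. The side view agrees. Next I'll fit the frames.

```bash
python3 - <<'E'
from h import *
for c in ["top","side"]:
    im,d,K,T=snap(c)
    g=ctrl.outline_of(c,"glass_strip")[0]["region"]; P=cloud(d,K,T,g)
    P=P[(P[:,2]>.045)&(P[:,2]<.095)]
    ctr=np.median(P,0); P=P[np.linalg.norm(P-ctr,axis=1)<.09]
    for _ in range(3):
        n=np.linalg.svd(P-P.mean(0))[2][2]; n*=np.sign(n[2]); P=P[abs((P-P.mean(0))@n)<.006]
    r=cv2.minAreaRect(P[:,:2].astype(np.float32)); ax=np.linalg.svd(P-P.mean(0))[2][0]
    print(c,"glass n",n.round(3),"tilt",np.degrees(np.arccos(n[2])),"yaw n",np.degrees(np.arctan2(n[1],n[0])),"long yaw",np.degrees(np.arctan2(ax[1],ax[0])),r,P.mean(0))
    A=cloud(d,K,T,np.ones(d.shape,bool))
    J=A[(A[:,2]>.007)&(A[:,2]<.018)&(A[:,0]>.47)&(A[:,0]<.69)&(A[:,1]>-.28)&(A[:,1]<.0)]
    print("jig board",cv2.minAreaRect(J[:,:2].astype(np.float32)))
    M=A[(abs(A[:,0]-.383)<.1)&(abs(A[:,1]-.285)<.13)]
    for lo,hi in [(.018,.03),(.045,.062)]:
        m=M[(M[:,2]>lo)&(M[:,2]<hi)]; print("mould",lo,len(m),cv2.minAreaRect(m[:,:2].astype(np.float32)),np.median(m[:,2]))
    B=A[(A[:,0]>.2)&(A[:,0]<.5)&(A[:,1]>-.25)&(A[:,1]<.17)&(A[:,2]>.03)]
    print("box",np.percentile(B,[1,50,99],axis=0).round(3).tolist())
    hs=cv2.cvtColor(im,cv2.COLOR_RGB2HSV); red=((hs[...,0]<6)|(hs[...,0]>174))&(hs[...,1]>150)&(hs[...,2]>50)
    Q=cloud(d,K,T,red); Q=Q[(abs(Q[:,0]-.65)<.08)&(abs(Q[:,1]+.19)<.06)&(Q[:,2]>.09)]
    if len(Q): print("red",len(Q),Q.mean(0),Q.min(0),Q.max(0))
E
```

```text
top glass n [0.599 0.171 0.782] tilt 38.56906870064145 yaw n 15.951016880295704 long yaw 103.71124609731798 ((0.5716230273246765, -0.10705044120550156), (0.036038510501384735, 0.14225035905838013), 15.39609146118164) [ 0.5699159  -0.10379056  0.06933778]
jig board ((0.580601692199707, -0.141012504696846), (0.21570873260498047, 0.27782121300697327), 0.11771414428949356)
mould 0.018 1171 ((0.4083263874053955, 0.2785460948944092), (0.19777123630046844, 0.16285943984985352), 82.01091003417969) 0.02420786908206507
mould 0.045 420 ((0.38458847999572754, 0.28169944882392883), (0.1563957780599594, 0.0557403564453125), 81.95602416992188) 0.05150798505260512
box [[0.28, -0.131, 0.045], [0.369, -0.003, 0.131], [0.471, 0.118, 0.14]]
red 3 [ 0.68017631 -0.19032404  0.19167952] [ 0.67706223 -0.19518187  0.18516152] [ 0.68276423 -0.18410398  0.20060759]
side glass n [0.582 0.16  0.797] tilt 37.154186291337204 yaw n 15.353821959418177 long yaw 105.50087658589362 ((0.5659831762313843, -0.10657079517841339), (0.042840901762247086, 0.15419624745845795), 14.228166580200195) [ 0.56535603 -0.0992682   0.07009808]
jig board ((0.5808225870132446, -0.1416766345500946), (0.2127254158258438, 0.2713766098022461), 0.44762566685676575)
mould 0.018 656 ((0.4090540111064911, 0.2724345326423645), (0.212204709649086, 0.17076319456100464), 81.77339935302734) 0.02474745224121183
mould 0.045 237 ((0.3818129599094391, 0.278739869594574), (0.16510793566703796, 0.055733926594257355), 81.80894470214844) 0.05205310078854808
box [[0.271, -0.121, 0.032], [0.374, 0.069, 0.124], [0.478, 0.125, 0.137]]
red 46 [ 0.65941881 -0.18486531  0.16406303] [ 0.63680636 -0.19398546  0.13700158] [ 0.68098684 -0.17614415  0.19313587]
```

```bash
python3 - <<'E'
from h import *
A=[]
for c in ["top","side"]:
    im,d,K,T=snap(c); A.append(cloud(d,K,T,np.ones(d.shape,bool)))
A=np.vstack(A)
print("max height grid; cols y from -.20 to -.6")
for x in np.arange(.70,.05,-.05):
    row=[]
    for y in np.arange(-.20,-.62,-.04):
        m=A[(abs(A[:,0]-x)<.025)&(abs(A[:,1]-y)<.02)]
        row.append(round(float(np.percentile(m[:,2],98)),2) if len(m)>3 else -1)
    print(round(x,2),row)
print(np.round(ctrl.camera_params("wrist")["mount"],3).tolist(),ctrl.camera_params("wrist")["K"])
E
```

```text
max height grid; cols y from -.20 to -.6
0.7 [0.19, 0.1, 0.02, 0.02, 0.02, 0.02, 0.01, 0.01, 0.01, 0.01, 0.01]
0.65 [0.19, 0.1, 0.01, 0.01, 0.01, 0.01, 0.02, 0.01, 0.01, 0.01, 0.1]
0.6 [0.13, 0.1, 0.07, 0.01, 0.01, 0.01, 0.01, 0.02, 0.01, 0.01, 0.1]
0.55 [0.14, 0.02, 0.02, 0.01, 0.01, 0.01, 0.01, 0.01, 0.01, 0.01, 0.09]
0.5 [0.01, 0.01, 0.01, 0.01, 0.01, 0.01, 0.01, 0.01, 0.01, 0.01, 0.01]
0.45 [0.01, 0.01, 0.01, 0.25, 0.27, 0.27, 0.26, 0.26, 0.01, 0.01, 0.06]
0.4 [0.01, 0.01, 0.01, 0.3, 0.3, 0.29, 0.28, 0.28, 0.27, 0.26, 0.26]
0.35 [0.01, 0.01, 0.3, 0.32, 0.32, 0.31, 0.31, 0.3, 0.29, 0.28, 0.28]
0.3 [0.01, 0.01, 0.35, 0.35, 0.34, 0.34, 0.33, 0.32, 0.32, 0.31, 0.29]
0.25 [0.01, 0.02, 0.36, 0.36, 0.36, 0.36, 0.35, 0.35, 0.34, 0.33, -1]
0.2 [0.01, 0.02, 0.2, 0.33, 0.37, 0.37, 0.36, 0.36, 0.36, 0.35, -1]
0.15 [0.01, 0.01, 0.17, 0.17, 0.17, 0.37, 0.37, 0.35, 0.36, -0.73, -1]
0.1 [-0.73, -0.73, -0.73, -0.73, 0.0, 0.17, 0.17, 0.17, 0.01, 0.01, -0.01]
[[-0.0, -0.955, -0.296, 0.075], [1.0, -0.0, 0.001, -0.001], [-0.001, -0.296, 0.955, -0.173], [0.0, 0.0, 0.0, 1.0]] [[289.48557989   0.         282.59286769]
 [  0.         289.48557989 204.02839994]
 [  0.           0.           1.        ]]
```

```bash
cat > plan.py <<'E'
from h import *
import sys
phi=np.radians(15);c,s=np.cos(phi),np.sin(phi);C,S=np.cos(np.radians(36)),np.sin(np.radians(36))
sx=np.array([-c*C,-s*C,S]);sy=np.array([s,-c,0]);sz=np.cross(sx,sy)
seat=np.array([.568,-.104,.066])
def fdir(tilt,az):
    t,a=np.radians([tilt,az]); return np.array([np.sin(t)*np.cos(a),np.sin(t)*np.sin(a),-np.cos(t)])
def grip(th,r=.1033):
    a=th-.078; h=sy*np.sin(a)+sz*np.cos(a); return seat+.111*sy+.018*sz+r*h,h
def push(th,f,off=.020,past=.015,r=.1033):
    B,h=grip(th,r); a=th-.078; p=sy*np.cos(a)-sz*np.sin(a)
    tx=np.cross(f,h); tx/=np.linalg.norm(tx); tx*=-np.sign(tx@p)
    return B+past*f+off*tx, np.stack([tx,np.cross(f,tx),f],1)
def cur():
    o=ctrl.get_obs(); return o["eef_pos"].copy(),rot(o["eef_rot"]).as_matrix(),o
def rows(wps,jaw,start=None):
    """wps: list of (p,R) each one row; prints rounded rows, tracking rounding"""
    p,M=start if start is not None else cur()[:2]
    out=[]
    for q,N in wps:
        t=np.round((M.T@(q-p))*1e3); v=np.round(np.degrees(R.from_matrix(M.T@N).as_rotvec()),1)
        out.append((t.astype(int).tolist(),v.tolist())); p=p+M@t/1e3; M=M@R.from_rotvec(np.radians(v)).as_matrix()
    for i,(t,v) in enumerate(out): print(i,jaw,t,v,"!!" if max(map(abs,t))>62.5 or np.linalg.norm(t)>62 or np.linalg.norm(v)>10.6 else "")
    return p,M
def interp(q,N,n,start=None):
    p,M=start if start is not None else cur()[:2]
    w=R.from_matrix(M.T@N).as_rotvec()
    return [(p+(q-p)*k/n,M@R.from_rotvec(w*k/n).as_matrix()) for k in range(1,n+1)]
E
python3 - <<'E'
from plan import *
f=fdir(28,-10); P,N=push(0,f); q=seat+.06*sy+.03*sz-.2*f
print(q,N)
p,M,_=cur()
a=interp(q,N,15)
rows(a,0)
E
```

```text
[ 0.508094   -0.14108707  0.26686003] [[-0.15328595  0.87335322  0.46233923]
 [ 0.97342443  0.21400678 -0.08152288]
 [-0.170142    0.43755599 -0.88294759]]
0 0 [-35, -36, -4] [-1.2, -1.5, 3.9] 
1 0 [-38, -34, -5] [-1.2, -1.5, 3.9] 
2 0 [-40, -31, -3] [-1.3, -1.6, 4.0] 
3 0 [-42, -28, -4] [-1.2, -1.5, 3.9] 
4 0 [-44, -26, -3] [-1.2, -1.5, 3.9] 
5 0 [-45, -22, -2] [-1.2, -1.5, 3.9] 
6 0 [-47, -18, -1] [-1.3, -1.6, 3.9] 
7 0 [-49, -16, 0] [-1.2, -1.5, 4.0] 
8 0 [-49, -12, 0] [-1.2, -1.5, 3.9] 
9 0 [-50, -9, 2] [-1.2, -1.5, 3.9] 
10 0 [-50, -5, 3] [-1.3, -1.6, 3.9] 
11 0 [-51, -2, 4] [-1.2, -1.5, 3.9] 
12 0 [-50, 1, 5] [-1.2, -1.5, 3.9] 
13 0 [-50, 4, 7] [-1.2, -1.5, 4.0] 
14 0 [-50, 8, 8] [-1.2, -1.6, 3.9]
```

Emit:
apply_moves(moves=[{"jaw": 0, "offset": [-35, -36, -10], "rot": [-1.2, -1.5, 3.9]}, {"jaw": 0, "offset": [-38, -34, -10], "rot": [-1.2, -1.5, 3.9]}, {"jaw": 0, "offset": [-40, -31, -3], "rot": [-1.3, -1.6, 4.0]}, {"jaw": 0, "offset": [-42, -28, -4], "rot": [-1.2, -1.5, 3.9]}, {"jaw": 0, "offset": [-44, -26, -3], "rot": [-1.2, -1.5, 3.9]}])

```text
time_s: 2.02
eef_pos: [0.2926, 0.3142, 0.2347]
eef_rot: [0.074, 0.328, 0.941, 0.042]
wrist_force: [0.9, 0.8, 0.5]
opening: -0.0
grasp_force: 0.0
```

Emit:
apply_moves(moves=[{"jaw": 0, "offset": [-45, -22, -2], "rot": [-1.2, -1.5, 3.9]}, {"jaw": 0, "offset": [-47, -18, -1], "rot": [-1.3, -1.6, 3.9]}, {"jaw": 0, "offset": [-49, -16, 0], "rot": [-1.2, -1.5, 4.0]}, {"jaw": 0, "offset": [-49, -12, 0], "rot": [-1.2, -1.5, 3.9]}, {"jaw": 0, "offset": [-50, -9, 2], "rot": [-1.2, -1.5, 3.9]}])

```text
time_s: 2.65
eef_pos: [0.4007, 0.0859, 0.2565]
eef_rot: [0.146, 0.481, 0.861, 0.082]
wrist_force: [1.7, -0.2, 0.4]
opening: 0.0
grasp_force: 0.0
```

Emit:
apply_moves(moves=[{"jaw": 0, "offset": [-50, -5, 3], "rot": [-1.3, -1.6, 3.9]}, {"jaw": 0, "offset": [-51, -2, 4], "rot": [-1.2, -1.5, 3.9]}, {"jaw": 0, "offset": [-50, 1, 5], "rot": [-1.2, -1.5, 3.9]}, {"jaw": 0, "offset": [-50, 4, 7], "rot": [-1.2, -1.5, 4.0]}, {"jaw": 0, "offset": [-50, 8, 8], "rot": [-1.2, -1.6, 3.9]}])

```text
time_s: 3.28
eef_pos: [0.508, -0.1432, 0.2787]
eef_rot: [0.212, 0.617, 0.749, 0.118]
wrist_force: [0.1, 0.4, 0.4]
opening: -0.003
grasp_force: 0.0
```

```bash
python3 - <<'E'
from plan import *
p,M,o=cur(); print(o["time_s"],p,M.round(3).tolist(),o["q"].round(2),o["wrist_force"])
im,d,K,T=snap("wrist")
r=ctrl.outline_of("wrist","glass_strip"); print([x["score"] for x in r])
P=cloud(d,K,T,r[0]["region"]); 
m=np.median(P,0); P=P[np.linalg.norm(P-m,axis=1)<.1]
for _ in range(4):
    n=np.linalg.svd(P-P.mean(0))[2][2]; n*=np.sign(n[2]); P=P[abs((P-P.mean(0))@n)<.004]
ax=np.linalg.svd(P-P.mean(0))[2][0]
print("n",n,np.degrees(np.arccos(n[2])),np.degrees(np.arctan2(n[1],n[0])),"long",ax,len(P))
L=(P-seat)@np.stack([sx,sy,sz],1); print("in seat frame",np.percentile(L,[1,50,99],axis=0).round(4).tolist())
for t in ["handle_grip"]:
    for x in ctrl.outline_of("wrist",t)[:2]:
        Q=cloud(d,K,T,x["region"]); Q=(Q-seat)@np.stack([sx,sy,sz],1); print(t,x["score"],x["position"],np.percentile(Q,[5,50,95],axis=0).round(4).tolist())
v=im[:,:,::-1].copy()
def L2(pts,col):
    cv2.polylines(v,[proj(np.array(pts),K,T).round().astype(int)],True,col,1)
S2=lambda x,y,z: seat+x*sx+y*sy+z*sz
L2([S2(-.023,-.0735,.004),S2(.023,-.0735,.004),S2(.023,.0735,.004),S2(-.023,.0735,.004)],(0,255,0))
L2([grip(0,.069)[0],grip(0,.137)[0]],(255,255,0))
L2([S2(.055,-.076,.032),S2(.055,.076,.032)],(255,0,255))
cv2.imwrite("pics/w1.png",v)
E
```

```text
3.275 [ 0.50800435 -0.14323249  0.27868563] [[-0.149, 0.874, 0.463], [0.974, 0.211, -0.084], [-0.171, 0.438, -0.882]] [-0.65 -0.37  2.04  0.25  1.04 -0.92] [0.13599327 0.42992144 0.37744291]
[0.64]
n [0.57458762 0.15743477 0.80315836] 36.56722880651409 15.322762796440026 long [ 0.25649061 -0.96652833  0.00596251] 966
in seat frame [[-0.0217, -0.0639, 0.0013], [-0.0095, -0.0066, 0.0025], [0.0035, 0.0606, 0.0037]]
handle_grip 0.59 [321.7, 212.9] [[-0.01, 0.0979, 0.0354], [0.008, 0.1053, 0.0966], [0.0139, 0.1163, 0.1482]]
handle_grip 0.56 [263.8, 115.9] [[-0.0205, -0.0562, 0.0002], [-0.0075, -0.0073, 0.0025], [0.0249, 0.0531, 0.0037]]
```

View pics/w1.png

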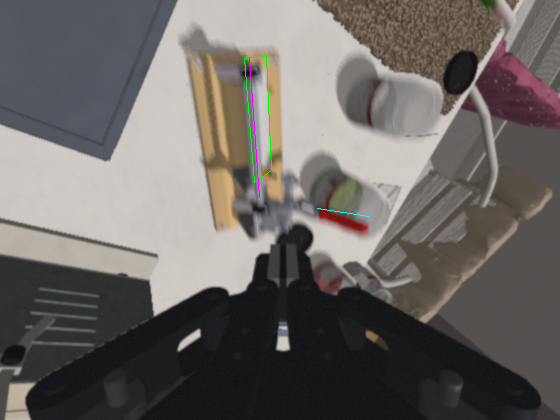

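The wrist view shows the glass inside the predicted outline, behind the rail. The red grip runs from (320,212) to (367,230), about 10 px below the predicted line. I'll fit the red grip and the jig's y position directly.

```bash
python3 - <<'E'
from plan import *
B=np.stack([sx,sy,sz],1)
for c in ["wrist","side"]:
    im,d,K,T=snap(c)
    hs=cv2.cvtColor(im,cv2.COLOR_RGB2HSV); red=((hs[...,0]<6)|(hs[...,0]>174))&(hs[...,1]>150)&(hs[...,2]>50)
    Q=cloud(d,K,T,red); Q=(Q-seat)@B; Q=Q[(abs(Q[:,0])<.04)&(abs(Q[:,1]-.11)<.04)&(Q[:,2]>.05)]
    if len(Q)<5: continue
    print(c,len(Q),"mean",Q.mean(0),"p2",np.percentile(Q,2,axis=0),"p98",np.percentile(Q,98,axis=0)); ax=np.linalg.svd(Q-Q.mean(0))[2][0]; print("axis",ax*np.sign(ax[2]), "view dir", (B.T@(Q.mean(0)@B.T+seat-T[:3,3])).round(2))
    if c=="wrist":
        A=(cloud(d,K,T,np.ones(d.shape,bool))-seat)@B
        r=A[(A[:,2]>.024)&(A[:,2]<.042)&(abs(A[:,0]-.055)<.015)&(abs(A[:,1])<.13)]
        print("rail",len(r),np.percentile(r,[1,50,99],axis=0).round(4).tolist())
        W=cloud(d,K,T,np.ones(d.shape,bool)); W=W[(W[:,2]>.007)&(W[:,2]<.018)&(abs(W[:,0]-.58)<.15)&(abs(W[:,1]+.14)<.18)]
        J=(W-seat)@B; yy=np.sort(J[:,1]); print("board y ext",np.percentile(yy,[1,2,98,99]), "expect +-131")
E
```

```text
wrist 609 mean [0.00599858 0.10604936 0.12180424] p2 [-0.00129122  0.09793902  0.09080077] p98 [0.01027222 0.11454082 0.15219657]
axis [-3.23535620e-04  1.53138865e-01  9.88204626e-01] view dir [-0.31  0.19 -0.08]
rail 1703 [[0.0507, -0.0753, 0.0254], [0.06, -0.0116, 0.0342], [0.0651, 0.0903, 0.04]]
board y ext [-0.08156659 -0.08047421  0.17175727  0.21045932] expect +-131
side 47 mean [0.00312077 0.10221798 0.1191048 ] p2 [-0.0043662   0.09189321  0.0864128 ] p98 [0.00986804 0.10922064 0.15155029]
axis [0.02420506 0.08209085 0.99633087] view dir [-0.25  1.73 -0.82]
```

```bash
sed -i 's/^seat=.*/seat=np.array([.568,-.104,.066])+.004*sy/' plan.py; python3 - <<'E'
from plan import *
f=fdir(28,-10)
P,N=push(0,f,off=.04); a=interp(P,N,5); s=rows(a,0); print("--")
w=[push(0,f,off=.025)]+[push(t,f,off=.019) for t in np.linspace(.0,1.42,14)]; e=rows(w,0,s); print(e[0])
E
```

```text
0 0 [-2, 15, 38] [-0.0, -0.0, -0.0] 
1 0 [-3, 16, 39] [-0.0, -0.0, -0.0] 
2 0 [-2, 15, 38] [-0.1, -0.0, -0.0] 
3 0 [-2, 16, 39] [0.0, -0.0, -0.0] 
4 0 [-2, 15, 38] [0.0, -0.0, -0.0] 
--
0 0 [-15, 0, 0] [0.0, -0.0, -0.0] 
1 0 [-6, 0, 0] [0.0, -0.0, -0.0] 
2 0 [-12, 3, 2] [0.0, -0.0, 6.9] 
3 0 [-11, 3, 3] [0.0, -0.0, 6.7] 
4 0 [-10, 3, 3] [0.0, -0.0, 6.6] 
5 0 [-11, 3, 4] [0.0, -0.0, 6.3] 
6 0 [-11, 3, 4] [0.0, -0.0, 6.1] 
7 0 [-10, 3, 5] [0.0, -0.0, 6.0] 
8 0 [-10, 3, 4] [0.0, -0.0, 5.8] 
9 0 [-11, 2, 6] [0.0, -0.0, 5.6] 
10 0 [-9, 2, 5] [0.0, -0.0, 5.6] 
11 0 [-10, 2, 6] [0.0, -0.0, 5.4] 
12 0 [-10, 2, 5] [0.0, -0.0, 5.5] 
13 0 [-10, 1, 6] [-0.0, -0.0, 5.4] 
14 0 [-10, 1, 6] [-0.0, -0.0, 5.4] 
[ 0.66972283 -0.2991137   0.09315055]
```

Emit:
apply_moves(moves=[{"jaw": 0, "offset": [-2, 15, 38], "rot": [0, 0, 0]}, {"jaw": 0, "offset": [-3, 16, 39], "rot": [0, 0, 0]}, {"jaw": 0, "offset": [-2, 15, 38], "rot": [0, 0, 0]}, {"jaw": 0, "offset": [-2, 16, 39], "rot": [0, 0, 0]}, {"jaw": 0, "offset": [-2, 15, 38], "rot": [0, 0, 0]}])

```text
time_s: 4.15
eef_pos: [0.6662, -0.1495, 0.1437]
eef_rot: [0.211, 0.615, 0.751, 0.118]
wrist_force: [1.5, 0.2, 0.9]
opening: -0.004
grasp_force: 0.0
```

Emit:
apply_moves(moves=[{"jaw": 0, "offset": [-15, 0, 0], "rot": [0, 0, 0]}, {"jaw": 0, "offset": [-6, 0, 0], "rot": [0, 0, 0]}, {"jaw": 0, "offset": [-12, 3, 2], "rot": [0, 0, 6.9]}, {"jaw": 0, "offset": [-11, 3, 3], "rot": [0, 0, 6.7]}, {"jaw": 0, "offset": [-10, 3, 3], "rot": [0, 0, 6.6]}])

```text
time_s: 4.78
eef_pos: [0.6821, -0.2047, 0.1523]
eef_rot: [0.188, 0.738, 0.629, 0.154]
wrist_force: [-5.7, -0.3, 7.0]
opening: 0.001
grasp_force: 4.5
```

```bash
python3 - <<'E'
from plan import *
p,M,o=cur(); B=np.stack([sx,sy,sz],1)
f=fdir(28,-10); print("TCP err vs plan",(p-push(.328,f,off=.019)[0])@B)
im,d,K,T=snap("side"); cv2.imwrite("pics/s2.png",cv2.resize(im[120:260,210:360,::-1],None,fx=4,fy=4))
hs=cv2.cvtColor(im,cv2.COLOR_RGB2HSV); red=((hs[...,0]<6)|(hs[...,0]>174))&(hs[...,1]>150)&(hs[...,2]>50)
Q=(cloud(d,K,T,red)-seat)@B; Q=Q[(abs(Q[:,0])<.04)&(abs(Q[:,1]-.16)<.12)&(Q[:,2]>.0)]
print(len(Q),Q.mean(0)); h=Q.mean(0)-[0,.111,.018]; print("angle",np.arctan2(h[1],h[2]))
E
```

```text
TCP err vs plan [0.00194707 0.00061261 0.00368617]
43 [0.00241442 0.11306327 0.12102328]
angle 0.020024570183495734
```

View pics/s2.png

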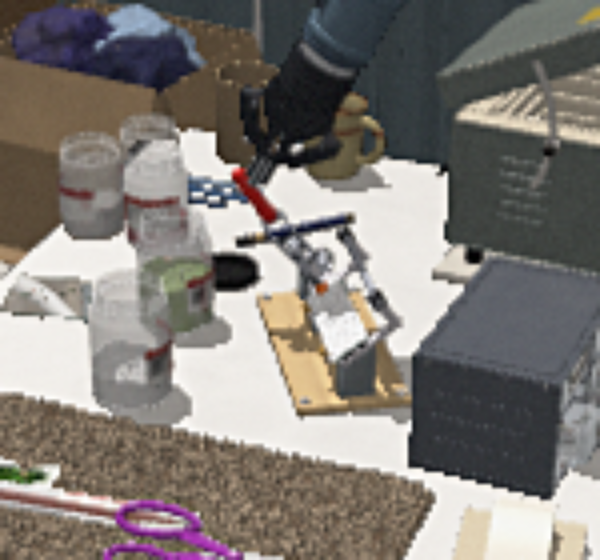

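```bash
python3 - <<'E'
from plan import *
p,M,o=cur(); B=np.stack([sx,sy,sz],1)
print("TCP seat",(p-seat)@B,"tool axes in seat (cols)\n",(B.T@M).round(2), o["wrist_force"]@B,o["grasp_force"])
im,d,K,T=snap("wrist"); cv2.imwrite("pics/w2.png",cv2.resize(im[120:360,140:440,::-1],None,fx=2.5,fy=2.5))
hs=cv2.cvtColor(im,cv2.COLOR_RGB2HSV); red=((hs[...,0]<6)|(hs[...,0]>174))&(hs[...,1]>150)&(hs[...,2]>50)
Q=(cloud(d,K,T,red)-seat)@B; Q=Q[(abs(Q[:,0])<.04)&(abs(Q[:,1]-.16)<.12)&(Q[:,2]>.03)]
print(len(Q),Q.mean(0),np.percentile(Q,[2,98],axis=0)); 
E
```

```text
TCP seat [-0.01718996  0.12446379  0.11924284] tool axes in seat (cols)
 [[-0.34 -0.37 -0.86]
 [-0.91  0.36  0.2 ]
 [ 0.24  0.85 -0.46]] [ 5.29765005  0.16895138 -0.42385785] 2.7911096066236496
1925 [0.00402776 0.11658967 0.11905262] [[-0.00364821  0.10579017  0.09243039]
 [ 0.00996589  0.13233235  0.15355179]]
```

View pics/w2.png

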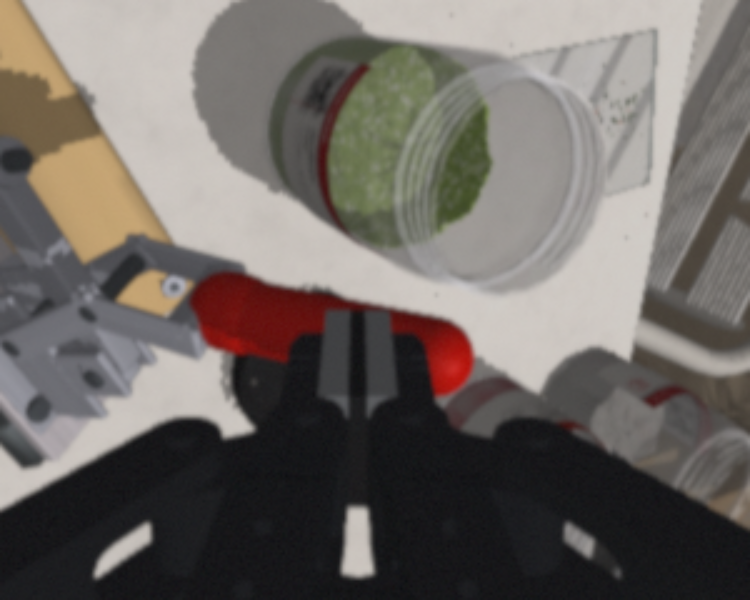

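```bash
python3 - <<'E'
from plan import *
p,M,o=cur(); B=np.stack([sx,sy,sz],1)
im,d,K,T=snap("wrist")
for (u,v) in [(335,318),(380,318),(335,340),(380,340),(335,390),(380,390),(290,330),(400,320),(300,300),(440,350)]:
    uu,vv=140+u/2.5,120+v/2.5; m=np.zeros(d.shape,bool); m[int(vv),int(uu)]=1
    W=cloud(d,K,T,m)
    if len(W): print((u,v),im[int(vv),int(uu)],"tool",((W-p)@M*1e3).round(1),"seat",((W-seat)@B*1e3).round(1))
E
```

```text
(335, 318) [64 64 67] tool [[  9.7  -3.7 -37. ]] seat [[ 12.9 106.5 135.3]]
(380, 318) [63 65 66] tool [[  9.8   5.5 -37.1]] seat [[  9.5 109.7 143.3]]
(335, 340) [65 65 67] tool [[  9.7  -3.5 -46.9]] seat [[ 21.3 104.6 140.1]]
(380, 340) [62 64 66] tool [[  9.9   5.2 -47.2]] seat [[ 18.3 107.5 147.7]]
(335, 390) [65 65 67] tool [[  9.8  -3.  -65. ]] seat [[ 36.7 101.  148.9]]
(380, 390) [64 65 66] tool [[  9.7   4.6 -64.8]] seat [[ 33.8 103.9 155.3]]
(290, 330) [103  16  14] tool [[ -0.8 -14.6 -21.7]] seat [[  7.2 115.3 116.5]]
(400, 320) [87 11 10] tool [[  3.3  10.4 -24.9]] seat [[ -0.7 119.9 140.3]]
(300, 300) [90 17 14] tool [[  3.7 -12.7 -15.1]] seat [[ -0.7 113.2 116.1]]
(440, 350) [148  23  18] tool [[ -0.3  18.7 -32.2]] seat [[  3.7 124.6 149.9]]
```

Emit:
apply_moves(moves=[{"jaw": 0, "offset": [0, 0, -30], "rot": [0, 0, 0]}, {"jaw": 0, "offset": [20, 0, -30], "rot": [0, 0, 0]}, {"jaw": 0, "offset": [20, 0, 0], "rot": [0, 0, 0]}, {"jaw": 0, "offset": [0, 0, 0], "rot": [0, 0, 0]}, {"jaw": 0, "offset": [0, 0, 0], "rot": [0, 0, 0]}])

```text
time_s: 5.55
eef_pos: [0.6603, -0.1599, 0.2017]
eef_rot: [0.187, 0.737, 0.631, 0.153]
wrist_force: [0.8, 0.2, 0.9]
opening: -0.002
grasp_force: 0.0
```

```bash
python3 - <<'E'
from plan import *
p,M,o=cur(); print(ctrl.pinch_z,o["opening"],o["wrist_force"])
for c in ["wrist","side","top"]:
    im,d,K,T=snap(c)
    L=(cloud(d,K,T,np.ones(d.shape,bool))-p)@M*1e3
    m=L[(abs(L[:,0])<16)&(abs(L[:,1])<20)&(L[:,2]<20)&(L[:,2]>-90)]
    print(c,len(m), "z hist",np.histogram(m[:,2],bins=np.arange(-90,21,10))[0])
    if len(m): print("top z pts",m[np.argsort(-m[:,2])[:6]].round(1).tolist())
    print("tcp px",proj(p,K,T))
    cv2.imwrite(f"pics/x_{c}.png",im[:,:,::-1])
    if c=="wrist":
        A=(cloud(d,K,T,np.ones(d.shape,bool)))
        B=np.stack([sx,sy,sz],1)
        hs=cv2.cvtColor(im,cv2.COLOR_RGB2HSV); red=((hs[...,0]<6)|(hs[...,0]>174))&(hs[...,1]>150)&(hs[...,2]>50)
        Q=(cloud(d,K,T,red)-seat)@B; Q=Q[(abs(Q[:,0])<.04)&(abs(Q[:,1]-.12)<.05)&(Q[:,2]>.03)]; print("grip",Q.mean(0))
E
```

```text
0.0187 -0.0016630352354692853 [0.79709777 0.18212662 0.89334932]
wrist 5100 z hist [1361 1587  776  648  509  219    0    0    0    0    0]
top z pts [[9.0, 4.6, -31.8], [9.2, 7.2, -32.2], [9.2, -1.8, -32.4], [9.3, 1.4, -32.5], [9.4, 2.5, -32.8], [9.4, 0.9, -32.8]]
tcp px [[281.57703727 235.61086761]]
grip [0.00420768 0.11283312 0.10687619]
side 78 z hist [17 21 10 14 14  2  0  0  0  0  0]
top z pts [[8.7, -7.6, -36.2], [10.3, -1.9, -38.7], [5.1, -9.1, -40.9], [8.9, 0.2, -42.0], [5.1, -12.7, -43.4], [9.7, 6.0, -44.0]]
tcp px [[273.13666244 164.71450025]]
top 6 z hist [2 0 0 1 1 2 0 0 0 0 0]
top z pts [[10.7, 6.7, -36.6], [13.6, 6.6, -37.8], [13.6, 5.7, -45.5], [9.1, 11.2, -52.3], [10.8, 15.8, -80.7], [14.0, 17.3, -88.2]]
tcp px [[349.87679077 184.50038718]]
```

All three cameras agree that the shut fingertips end about 32 mm short of the reported TCP. That explains why the tip only pressed on the near face of the bar. I'll replan with that offset.

```bash
echo 'TIP=.032' >> plan.py; python3 - <<'E'
from plan import *
f=fdir(28,-10); pa=.015+TIP
P,N=push(0,f,off=.042,past=pa); a=interp(P,N,5); s=rows(a,0); print("--")
w=[push(t,f,off=.019,past=pa) for t in np.linspace(0,1.42,15)]; e=rows(w,0,s); print(e[0])
E
```

```text
0 0 [2, -5, 17] [-0.0, 0.0, -4.0] 
1 0 [3, -5, 17] [-0.0, 0.0, -4.1] 
2 0 [3, -4, 16] [-0.0, 0.0, -4.0] 
3 0 [4, -4, 17] [-0.1, 0.0, -4.1] 
4 0 [4, -4, 17] [0.0, 0.1, -4.0] 
--
0 0 [-23, 0, 0] [0.0, -0.0, -0.0] 
1 0 [-11, 2, 2] [0.0, -0.0, 6.4] 
2 0 [-10, 3, 2] [0.0, -0.0, 6.3] 
3 0 [-10, 3, 3] [0.0, -0.0, 6.1] 
4 0 [-10, 3, 4] [0.0, -0.0, 5.9] 
5 0 [-10, 3, 3] [0.0, -0.1, 5.8] 
6 0 [-10, 2, 4] [0.0, 0.0, 5.5] 
7 0 [-9, 3, 5] [0.0, 0.0, 5.5] 
8 0 [-10, 2, 5] [0.0, 0.0, 5.3] 
9 0 [-9, 3, 4] [0.0, 0.0, 5.2] 
10 0 [-9, 2, 6] [0.0, 0.0, 5.1] 
11 0 [-10, 1, 5] [0.0, 0.0, 5.1] 
12 0 [-9, 2, 5] [0.0, 0.0, 5.0] 
13 0 [-9, 1, 5] [0.0, 0.0, 5.0] 
14 0 [-9, 1, 6] [0.0, 0.0, 5.1] 
[ 0.68465834 -0.30192374  0.06496492]
```

Emit:
apply_moves(moves=[{"jaw": 0, "offset": [6, -5, 17], "rot": [0, 0, -4]}, {"jaw": 0, "offset": [3, -5, 17], "rot": [0, 0, -4.1]}, {"jaw": 0, "offset": [3, -4, 16], "rot": [0, 0, -4]}, {"jaw": 0, "offset": [2, -4, 17], "rot": [0, 0, -4.1]}, {"jaw": 0, "offset": [2, -4, 17], "rot": [0, 0, -4]}])

```text
time_s: 6.32
eef_pos: [0.681, -0.1513, 0.1152]
eef_rot: [0.211, 0.615, 0.751, 0.118]
wrist_force: [0.5, 1.2, -0.4]
opening: -0.002
grasp_force: 0.0
```

Emit:
apply_moves(moves=[{"jaw": 0, "offset": [-23, 0, 0], "rot": [0, 0, 0]}, {"jaw": 0, "offset": [-11, 2, 2], "rot": [0, 0, 6.4]}, {"jaw": 0, "offset": [-10, 3, 2], "rot": [0, 0, 6.3]}, {"jaw": 0, "offset": [-10, 3, 3], "rot": [0, 0, 6.1]}, {"jaw": 0, "offset": [-10, 3, 4], "rot": [0, 0, 5.9]}])

```text
time_s: 6.95
eef_pos: [0.6997, -0.2151, 0.1189]
eef_rot: [0.18, 0.763, 0.599, 0.161]
wrist_force: [-0.2, -0.4, 0.2]
opening: 0.003
grasp_force: 0.0
```

```bash
cat > red.py <<'E'
from plan import *
B=np.stack([sx,sy,sz],1)
def red(c,f=None):
    im,d,K,T=snap(c,f)
    hs=cv2.cvtColor(im,cv2.COLOR_RGB2HSV); r=((hs[...,0]<6)|(hs[...,0]>174))&(hs[...,1]>150)&(hs[...,2]>50)
    Q=(cloud(d,K,T,r)-seat)@B; Q=Q[(abs(Q[:,0])<.035)&(Q[:,1]>.08)&(Q[:,1]<.27)&(Q[:,2]>0)&(np.hypot(Q[:,1]-.111,Q[:,2]-.018)<.16)]
    if len(Q): h=Q.mean(0)-[0,.111,.018]; print(c,len(Q),Q.mean(0).round(3),"theta~",np.arctan2(h[1],h[2])+.078)
p,M,o=cur(); print("tip seat",(p-TIP*M[:,2]-seat)@B,o["wrist_force"]@B)
red("side");red("wrist");red("top")
E
python3 red.py
```

```text
tip seat [-0.02092021  0.13104766  0.11556258] [0.38153011 0.32407248 0.00516138]
side 17 [0.002 0.146 0.097] theta~ 0.4975257348331317
wrist 343 [0.007 0.155 0.113] theta~ 0.5143506027526472
top 9 [0.004 0.181 0.131] theta~ 0.6286415343232796
```

The handle is over centre and sprang on to about 0.55. I'll keep pushing.

Emit:
apply_moves(moves=[{"jaw": 0, "offset": [-10, 3, 3], "rot": [0, 0, 5.8]}, {"jaw": 0, "offset": [-10, 2, 4], "rot": [0, 0, 5.5]}, {"jaw": 0, "offset": [-9, 3, 5], "rot": [0, 0, 5.5]}, {"jaw": 0, "offset": [-10, 2, 5], "rot": [0, 0, 5.3]}, {"jaw": 0, "offset": [-9, 3, 4], "rot": [0, 0, 5.2]}])

```text
time_s: 7.72
eef_pos: [0.7018, -0.264, 0.1015]
eef_rot: [0.138, 0.882, 0.404, 0.199]
wrist_force: [1.9, 2.0, 0.8]
opening: 0.002
grasp_force: 1.5
```

Emit:
apply_moves(moves=[{"jaw": 0, "offset": [-9, 2, 6], "rot": [0, 0, 5.1]}, {"jaw": 0, "offset": [-10, 1, 5], "rot": [0, 0, 5.1]}, {"jaw": 0, "offset": [-9, 2, 5], "rot": [0, 0, 5]}, {"jaw": 0, "offset": [-9, 1, 5], "rot": [0, 0, 5]}, {"jaw": 0, "offset": [-9, 1, 6], "rot": [0, 0, 5.1]}])

```text
time_s: 8.35
eef_pos: [0.6876, -0.3019, 0.0679]
eef_rot: [0.092, 0.949, 0.201, 0.226]
wrist_force: [2.0, -0.5, 4.6]
opening: -0.005
grasp_force: 2.1
```

```bash
python3 red.py
```

```text
tip seat [-0.02322774  0.2116774   0.05406817] [1.22633147 1.01171894 4.78954483]
side 7 [0.006 0.195 0.052] theta~ 1.2631804931009791
wrist 105 [0.001 0.198 0.049] theta~ 1.3052065066337748
```

Emit:
apply_moves(moves=[{"jaw": 0, "offset": [-4, 0, 3], "rot": [0, 0, 2]}, {"jaw": 0, "offset": [-4, 0, 2], "rot": [0, 0, 2]}, {"jaw": 0, "offset": [-3, 0, 1], "rot": [0, 0, 0]}, {"jaw": 0, "offset": [-2, 0, 0], "rot": [0, 0, 0]}, {"jaw": 0, "offset": [0, 0, 0], "rot": [0, 0, 0]}])

```text
time_s: 9.12
eef_pos: [0.6826, -0.3055, 0.0602]
eef_rot: [0.084, 0.955, 0.168, 0.231]
wrist_force: [15.2, 10.4, 12.0]
opening: -0.002
grasp_force: 10.2
```

```bash
python3 red.py
```

```text
tip seat [-0.02305151  0.21387857  0.04438286] [-6.97628945 -6.11748444 19.95805649]
side 6 [0.006 0.195 0.043] theta~ 1.356354183466806
wrist 94 [0.    0.198 0.043] theta~ 1.3650423994775989
```

```bash
cat >> plan.py <<'E'
NG=np.stack([-sy,-sx,-sz],1)
def grasp(h,y=0,tip=TIP): return seat+y*sy+h*sz+tip*NG[:,2], NG
E
python3 - <<'E'
from plan import *
p,M,o=cur(); print(o["q"].round(2))
a=(p+M@np.array([.03,0,-.02]),M); b=(a[0]+M@np.array([.03,0,-.04]),M)
w=[a,b]
q=np.array([.62,-.27,.27]); w+=interp(q,M,3,b)
P,N=grasp(.12); print(P,N.round(2).tolist())
w+=interp(P,N,15,w[-1])
rows(w,.66)
E
```

```text
[-0.69  0.43  1.69  0.42  0.62  0.23]
[ 0.61899789 -0.09447626  0.1371935 ] [[-0.26, 0.78, -0.57], [0.97, 0.21, -0.15], [-0.0, -0.59, -0.81]]
0 0.66 [30, 0, -20] [0.0, 0.0, 0.0] 
1 0.66 [30, 0, -40] [0.0, 0.0, 0.0] 
2 0.66 [-4, 0, -52] [0.0, 0.0, 0.0] 
3 0.66 [-5, 0, -52] [0.0, 0.0, 0.0] 
4 0.66 [-4, -1, -53] [0.0, 0.0, 0.0] 
5 0.66 [1, -13, 7] [3.9, -2.4, -5.3] 
6 0.66 [1, -12, 8] [3.9, -2.4, -5.3] 
7 0.66 [4, -12, 8] [4.0, -2.4, -5.3] 
8 0.66 [5, -10, 9] [3.9, -2.4, -5.3] 
9 0.66 [6, -10, 9] [3.9, -2.4, -5.3] 
10 0.66 [7, -8, 10] [3.9, -2.5, -5.3] 
11 0.66 [9, -7, 10] [3.9, -2.4, -5.3] 
12 0.66 [9, -5, 10] [4.0, -2.4, -5.3] 
13 0.66 [10, -4, 9] [3.9, -2.4, -5.3] 
14 0.66 [11, -2, 10] [3.9, -2.4, -5.3] 
15 0.66 [12, 0, 9] [3.9, -2.4, -5.3] 
16 0.66 [12, 1, 9] [3.9, -2.4, -5.3] 
17 0.66 [12, 3, 8] [4.0, -2.4, -5.3] 
18 0.66 [12, 4, 7] [3.9, -2.4, -5.3] 
19 0.66 [11, 6, 7] [3.9, -2.4, -5.3]
```

Emit:
apply_moves(moves=[{"jaw": 0, "offset": [30, 0, -20], "rot": [0, 0, 0]}, {"jaw": 0, "offset": [30, 0, -40], "rot": [0, 0, 0]}, {"jaw": 0, "offset": [-4, 0, -52], "rot": [0, 0, 0]}, {"jaw": 0, "offset": [-5, 0, -52], "rot": [0, 0, 0]}, {"jaw": 0.66, "offset": [-4, -1, -53], "rot": [0, 0, 0]}])

```text
time_s: 9.9
eef_pos: [0.6148, -0.2702, 0.2655]
eef_rot: [0.082, 0.956, 0.168, 0.226]
wrist_force: [0.2, -0.6, 0.1]
opening: 0.198
grasp_force: 0.0
```

Emit:
apply_moves(moves=[{"jaw": 0.66, "offset": [1, -13, 7], "rot": [3.9, -2.4, -5.3]}, {"jaw": 0.66, "offset": [1, -12, 8], "rot": [3.9, -2.4, -5.3]}, {"jaw": 0.66, "offset": [4, -12, 8], "rot": [4, -2.4, -5.3]}, {"jaw": 0.66, "offset": [5, -10, 9], "rot": [3.9, -2.4, -5.3]}, {"jaw": 0.66, "offset": [6, -10, 9], "rot": [3.9, -2.4, -5.3]}])

```text
time_s: 10.52
eef_pos: [0.6151, -0.2122, 0.2204]
eef_rot: [-0.015, 0.91, 0.408, 0.069]
wrist_force: [0.3, -0.0, -0.0]
opening: 0.662
grasp_force: 0.0
```

Emit:
apply_moves(moves=[{"jaw": 0.66, "offset": [7, -8, 10], "rot": [3.9, -2.5, -5.3]}, {"jaw": 0.66, "offset": [9, -7, 10], "rot": [3.9, -2.4, -5.3]}, {"jaw": 0.66, "offset": [9, -5, 10], "rot": [4, -2.4, -5.3]}, {"jaw": 0.66, "offset": [10, -4, 9], "rot": [3.9, -2.4, -5.3]}, {"jaw": 0.66, "offset": [11, -2, 10], "rot": [3.9, -2.4, -5.3]}])

```text
time_s: 11.15
eef_pos: [0.6145, -0.1544, 0.1762]
eef_rot: [-0.109, 0.78, 0.609, -0.095]
wrist_force: [0.5, -0.3, 0.1]
opening: 0.656
grasp_force: 0.0
```

Emit:
apply_moves(moves=[{"jaw": 0.66, "offset": [12, 0, 9], "rot": [3.9, -2.4, -5.3]}, {"jaw": 0.66, "offset": [12, 1, 9], "rot": [3.9, -2.4, -5.3]}, {"jaw": 0.66, "offset": [12, 3, 8], "rot": [4, -2.4, -5.3]}, {"jaw": 0.66, "offset": [12, 4, 7], "rot": [3.9, -2.4, -5.3]}, {"jaw": 0.66, "offset": [11, 6, 7], "rot": [3.9, -2.4, -5.3]}])

```text
time_s: 11.78
eef_pos: [0.6134, -0.0959, 0.1318]
eef_rot: [-0.194, 0.576, 0.754, -0.249]
wrist_force: [0.0, 0.0, 0.5]
opening: 0.66
grasp_force: 0.0
```

```bash
python3 - <<'E'
from plan import *
B=np.stack([sx,sy,sz],1)
p,M,o=cur(); P,N=grasp(.12); print("err seat",(p-P)@B,"rot",np.degrees(R.from_matrix(M.T@N).as_rotvec()),o["q"].round(2),o["opening"])
im,d,K,T=snap("wrist")
L=(cloud(d,K,T,np.ones(d.shape,bool))-p)@M*1e3
m=L[(abs(L[:,0])<14)&(abs(L[:,1])<60)&(L[:,2]>-90)&(L[:,2]<20)]
for s in (-1,1):
    k=m[m[:,1]*s>0]; i=np.argsort(-k[:,2])[:5]; print("tip",k[i].round(1).tolist(), "inner y", np.percentile(abs(k[k[:,2]>-60][:,1]),[1,99]))
r=ctrl.outline_of("wrist","glass_strip"); 
v=im[:,:,::-1].copy()
if r:
    G=(cloud(d,K,T,r[0]["region"])-seat)@B; print(r[0]["score"],np.percentile(G,[1,3,50,97,99],axis=0).round(4).tolist())
    c,_=cv2.findContours(r[0]["region"].astype(np.uint8),0,2); cv2.drawContours(v,c,-1,(0,0,255),1)
S2=lambda x,y,z: seat+x*sx+y*sy+z*sz
q=proj(np.array([S2(-.023,-.0735,.004),S2(.023,-.0735,.004),S2(.023,.0735,.004),S2(-.023,.0735,.004)]),K,T)
cv2.polylines(v,[q.round().astype(int)],True,(0,255,0),1)
cv2.imwrite("pics/w3.png",v)
E
```

```text
err seat [ 1.45990676e-03 -7.25430011e-05 -7.73036112e-03] rot [-0.75290389 -0.19887402  0.25195333] [-0.2   0.83  0.96 -0.28  1.93 -0.48] 0.6599648800719609
tip [[4.6, -27.9, -33.8], [-5.2, -27.8, -34.3], [-6.9, -27.9, -34.5], [-4.5, -27.7, -34.5], [3.3, -27.8, -34.7]] inner y [27.45904406 41.10024623]
tip [[4.9, 28.7, -34.3], [-5.0, 28.7, -34.6], [-6.2, 28.7, -34.7], [4.5, 28.7, -34.8], [-6.7, 28.7, -34.9]] inner y [28.41847783 41.92703152]
0.76 [[-0.0227, -0.0687, -0.0474], [-0.0215, -0.0663, 0.0008], [0.0003, -0.0057, 0.0025], [0.0222, 0.0718, 0.0039], [0.0235, 0.0758, 0.0042]]
```

View pics/w3.png

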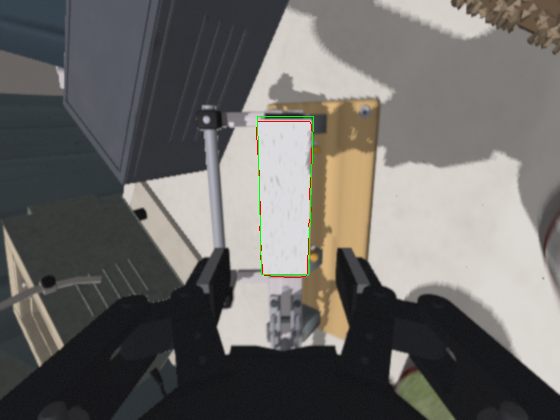

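The wrist view shows the glass at (258–313, 117–275), matching the predicted outline. The clamp arm stands upright at (285,310) and the fingers straddle the glass evenly. Next I'll plan the descent.

```bash
python3 - <<'E'
from plan import *
P,N=grasp(-.010,y=.002,tip=.034)
p1,_=grasp(.03,y=.002,tip=.034)
s=rows(interp(p1,N,5),.66); rows(interp(P,N,5,s),.66,s)
E
```

```text
0 0.66 [-1, 0, 16] [-0.2, -0.1, 0.1] 
1 0.66 [-1, 0, 17] [-0.2, -0.0, 0.1] 
2 0.66 [-1, 1, 16] [-0.1, -0.1, 0.0] 
3 0.66 [-1, 0, 16] [-0.2, -0.0, 0.1] 
4 0.66 [-1, 0, 17] [-0.2, -0.1, 0.1] 
0 0.66 [0, 0, 8] [-0.0, 0.0, 0.0] 
1 0.66 [0, 0, 8] [-0.0, 0.0, 0.0] 
2 0.66 [0, 0, 8] [-0.0, 0.0, 0.0] 
3 0.66 [0, 0, 8] [-0.0, 0.0, 0.0] 
4 0.66 [0, 0, 8] [-0.0, 0.0, 0.0]
```

Emit:
apply_moves(moves=[{"jaw": 0.66, "offset": [-1, 1, 16], "rot": [-0.2, -0.1, 0.1]}, {"jaw": 0.66, "offset": [-1, 0, 17], "rot": [-0.2, 0, 0.1]}, {"jaw": 0.66, "offset": [-1, 1, 16], "rot": [-0.1, -0.1, 0]}, {"jaw": 0.66, "offset": [0, 0, 16], "rot": [-0.2, 0, 0.1]}, {"jaw": 0.66, "offset": [0, 0, 17], "rot": [0, 0, 0]}])

```text
time_s: 12.5
eef_pos: [0.5695, -0.1117, 0.0651]
eef_rot: [-0.186, 0.582, 0.753, -0.244]
wrist_force: [-0.1, 0.8, 0.8]
opening: 0.66
grasp_force: 0.0
```

```bash
cat > chk.py <<'E'
from plan import *
B=np.stack([sx,sy,sz],1)
p,M,o=cur(); P,N=grasp(-.010,y=.002,tip=.034); print("to go (tool mm)",(M.T@(P-p)*1e3).round(1),"rot",np.degrees(R.from_matrix(M.T@N).as_rotvec()).round(2),o["wrist_force"].round(1),o["opening"])
im,d,K,T=snap("wrist","w_chk.png")
L=(cloud(d,K,T,np.ones(d.shape,bool))-p)@M*1e3
G=L[(abs(L[:,1])<26)&(abs(L[:,0])<90)]
g=(cloud(d,K,T,np.ones(d.shape,bool))-seat)@B*1e3
W=g[(abs(g[:,2]-3.5)<4)&(g[:,1]>-70)&(g[:,1]<-15)&(abs(g[:,0])<30)]
print("glass top seat",np.percentile(W,[1,50,99],axis=0).round(1).tolist())
k=L[(abs(L[:,0])<14)&(abs(L[:,1])<60)&(L[:,2]>-90)&(L[:,2]<-25)&(abs(L[:,1])>24)]
for s in(-1,1):
    q=k[k[:,1]*s>0]
    if len(q): print("finger",np.percentile(q,[1,50,99],axis=0).round(1).tolist())
E
python3 chk.py
```

```text
to go (tool mm) [ 1.8 -0.2 43. ] rot [ 0.27 -0.04 -0.32] [-0.1  0.8  0.8] 0.6598150348913192
glass top seat [[-25.6, -69.6, 0.6], [0.2, -44.6, 2.3], [23.3, -15.7, 6.6]]
finger [[-12.4, -59.3, -89.9], [5.7, -40.8, -77.7], [12.7, -27.4, -33.4]]
finger [[-11.8, 28.3, -89.9], [5.9, 38.8, -81.9], [12.4, 58.9, -38.1]]
```

Emit:
apply_moves(moves=[{"jaw": 0.66, "offset": [1, 0, 9], "rot": [0.2, 0, -0.2]}, {"jaw": 0.66, "offset": [0, 0, 9], "rot": [0, 0, 0]}, {"jaw": 0.66, "offset": [0, 0, 9], "rot": [0, 0, 0]}, {"jaw": 0.66, "offset": [0, 0, 8], "rot": [0, 0, 0]}, {"jaw": 0.66, "offset": [0, 0, 8], "rot": [0, 0, 0]}])

```text
time_s: 13.18
eef_pos: [0.5452, -0.1167, 0.0304]
eef_rot: [-0.188, 0.579, 0.754, -0.245]
wrist_force: [19.3, 6.7, 25.0]
opening: 0.661
grasp_force: 13.9
```

```bash
python3 chk.py
```

```text
to go (tool mm) [ 0.3 -0.5  0.3] rot [ 0.03 -0.   -0.02] [19.3  6.7 25. ] 0.6611181847589892
glass top seat [[-25.6, -69.4, 0.8], [0.2, -45.3, 2.3], [23.3, -15.7, 6.6]]
finger [[-11.7, -59.0, -89.9], [6.4, -39.5, -80.7], [13.2, -27.3, -38.2]]
finger [[-11.9, 28.2, -89.9], [6.0, 38.7, -81.8], [12.4, 58.9, -38.3]]
```

View pics/w_chk.png

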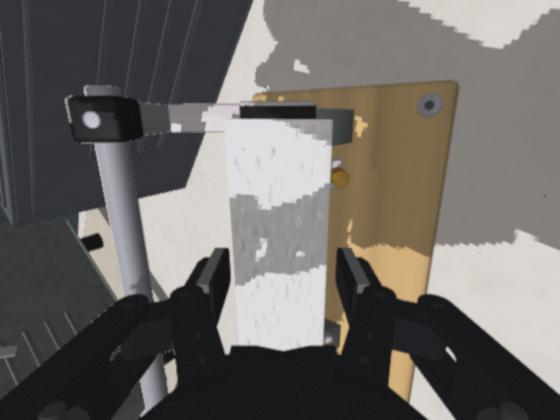

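Force is 32 N along the bed's normal: the finger knuckle (59 mm out, 46 mm up) is on the guide rail, which shows at (120,200). I'll back off 6 mm, then close.

Emit:
apply_moves(moves=[{"jaw": 0.66, "offset": [0, 0, -3], "rot": [0, 0, 0]}, {"jaw": 0.66, "offset": [0, 0, -3], "rot": [0, 0, 0]}, {"jaw": 0.62, "offset": [0, 0, 0], "rot": [0, 0, 0]}, {"jaw": 0.62, "offset": [0, 0, 0], "rot": [0, 0, 0]}, {"jaw": 0.6, "offset": [0, 0, 0], "rot": [0, 0, 0]}])

```text
time_s: 13.85
eef_pos: [0.5487, -0.1157, 0.0354]
eef_rot: [-0.188, 0.579, 0.754, -0.245]
wrist_force: [-0.6, -0.3, 0.3]
opening: 0.602
grasp_force: 0.0
```

```bash
python3 chk.py
```

```text
to go (tool mm) [ 0.3 -0.5  6.5] rot [ 0.01 -0.02 -0.02] [-0.6 -0.3  0.3] 0.6015923874268413
glass top seat [[-25.6, -69.3, 0.7], [0.2, -45.0, 2.3], [23.3, -15.7, 6.5]]
finger [[-11.7, -58.0, -89.9], [6.2, -38.8, -80.9], [13.0, -24.9, -37.9]]
finger [[-11.9, 25.8, -89.9], [5.8, 38.2, -82.9], [12.4, 57.8, -37.5]]
```

Emit:
apply_moves(moves=[{"jaw": 0.6, "offset": [0, 0, 2], "rot": [0, 0, 0]}, {"jaw": 0.55, "offset": [0, 0, 0], "rot": [0, 0, 0]}, {"jaw": 0.5, "offset": [0, 0, 0], "rot": [0, 0, 0]}, {"jaw": 0.45, "offset": [0, 0, 0], "rot": [0, 0, 0]}, {"jaw": 0.3, "offset": [0, 0, 0], "rot": [0, 0, 0]}])

```text
time_s: 14.52
eef_pos: [0.5469, -0.1162, 0.0349]
eef_rot: [-0.189, 0.579, 0.754, -0.246]
wrist_force: [-3.6, -0.6, 5.9]
opening: 0.517
grasp_force: 60.5
```

```bash
python3 chk.py; python3 - <<'E'
from plan import *
p,M,o=cur(); print(o["grasp_force"],o["wrist_force"],o["opening"])
# lift 70mm along sz then to mould: tool down, tool y along mould x
s=(p,M)
w=interp(p+.07*sz,M,5,s)
e=rows(w,.3,s)
E
```

```text
to go (tool mm) [0.3 0.8 5. ] rot [-0.11 -0.02 -0.04] [-3.6 -0.6  5.9] 0.516771831505455
glass top seat [[-25.9, -69.3, 0.7], [-0.1, -45.2, 2.3], [23.1, -15.7, 6.7]]
finger [[-11.8, -57.5, -89.9], [6.8, -41.0, -85.0], [13.3, -24.3, -40.9]]
finger [[-11.9, 24.2, -89.9], [5.9, 40.0, -85.4], [12.3, 54.9, -40.0]]
60.45309126377106 [-3.54058883  1.05417474  6.53289874] 0.5082376748786396
0 0.3 [0, 0, -14] [0.0, 0.0, 0.0] 
1 0.3 [0, 0, -14] [0.0, 0.0, 0.0] 
2 0.3 [0, 0, -14] [0.0, 0.0, 0.0] 
3 0.3 [0, 0, -14] [0.0, 0.0, 0.0] 
4 0.3 [0, 0, -14] [0.0, 0.0, 0.0]
```

Emit:
apply_moves(moves=[{"jaw": 0.3, "offset": [0, 0, -5], "rot": [0, 0, 0]}, {"jaw": 0.3, "offset": [0, 0, -12], "rot": [0, 0, 0]}, {"jaw": 0.3, "offset": [0, 0, -18], "rot": [0, 0, 0]}, {"jaw": 0.3, "offset": [0, 0, -22], "rot": [0, 0, 0]}, {"jaw": 0.3, "offset": [0, 0, -20], "rot": [0, 0, 0]}])

```text
time_s: 15.2
eef_pos: [0.593, -0.104, 0.0978]
eef_rot: [-0.187, 0.579, 0.755, -0.244]
wrist_force: [0.2, -0.5, -0.3]
opening: 0.514
grasp_force: 61.9
```

```bash
cat > gl.py <<'E'
from plan import *
import sys
def glass(f=None):
    p,M,o=cur(); im,d,K,T=snap("wrist",f)
    L=(cloud(d,K,T,np.ones(d.shape,bool))-p)@M*1e3
    # glass top: visible on -x... plane near z -40, |y|<22, x 15..80
    G=L[(abs(L[:,1])<30)&(L[:,0]>16)&(L[:,0]<95)&(L[:,2]>-60)&(L[:,2]<-20)]
    return p,M,o,G,(im,d,K,T)
if __name__=="__main__":
    p,M,o,G,_=glass("w_gl.png"); print(o["grasp_force"],o["opening"],o["q"].round(2),o["wrist_force"].round(1))
    print(len(G),np.percentile(G,[1,50,99],axis=0).round(1).tolist())
    A=np.c_[G[:,:2],np.ones(len(G))]; c,*_=np.linalg.lstsq(A,G[:,2],rcond=None); print("plane z=ax+by+c",c, "slopes deg",np.degrees(c[:2]))
    for x in (25,45,65): 
        k=G[abs(G[:,0]-x)<6]; print(x,np.percentile(k[:,1],[2,98]).round(1))
E
python3 gl.py
```

```text
61.85780167579651 0.514430114225786 [-0.21  0.81  1.06 -0.28  1.83 -0.47] [ 0.2 -0.5 -0.3]
11731 [[16.7, -22.3, -42.8], [46.9, 0.2, -41.2], [72.0, 22.8, -39.6]]
plane z=ax+by+c [ 4.36233390e-03 -6.12805614e-03 -4.13891413e+01] slopes deg [ 0.24994332 -0.35111175]
25 [-21.5  22.4]
45 [-21.8  22.3]
65 [-21.9  22.2]
```

View pics/w_gl.png

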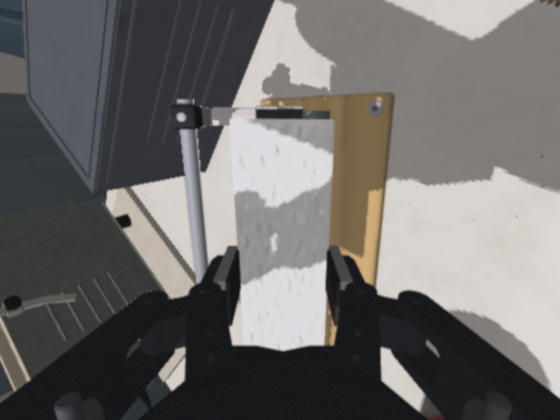

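```bash
cat >> plan.py <<'E'
mc=np.array([.3835,.2805,.053]); my=np.array([np.cos(np.radians(82)),np.sin(np.radians(82)),0]); mx=np.array([my[1],-my[0],0])
NM=np.stack([my,mx,[0,0,-1]],1)
E
python3 - <<'E'
from plan import *
p,M,o=cur()
w=interp(np.array([.60,-.09,.22]),M,3)
P=mc+.11*mx+np.array([0,0,.16]); print(P)
w+=interp(P,NM,12,w[-1]); rows(w,.3)
E
```

```text
[0.49242949 0.26519096 0.213     ]
0 0.3 [4, -21, -34] [0.0, 0.0, 0.0] 
1 0.3 [4, -21, -34] [0.0, 0.0, 0.0] 
2 0.3 [4, -21, -34] [0.0, 0.0, 0.0] 
3 0.3 [31, -1, 1] [-2.9, 0.6, 1.9] 
4 0.3 [31, -1, 1] [-2.9, 0.6, 1.8] 
5 0.3 [30, -3, 1] [-3.0, 0.6, 1.9] 
6 0.3 [31, -4, 2] [-2.9, 0.6, 1.8] 
7 0.3 [31, -4, 2] [-2.9, 0.7, 1.9] 
8 0.3 [30, -6, 2] [-2.9, 0.6, 1.8] 
9 0.3 [30, -7, 1] [-3.0, 0.6, 1.9] 
10 0.3 [30, -8, 2] [-2.9, 0.6, 1.8] 
11 0.3 [29, -9, 2] [-2.9, 0.6, 1.9] 
12 0.3 [30, -10, 1] [-2.9, 0.6, 1.8] 
13 0.3 [28, -11, 1] [-3.0, 0.6, 1.9] 
14 0.3 [29, -12, 1] [-2.9, 0.6, 1.8]
```

Emit:
apply_moves(moves=[{"jaw": 0.3, "offset": [4, -21, -34], "rot": [0, 0, 0]}, {"jaw": 0.3, "offset": [4, -21, -34], "rot": [0, 0, 0]}, {"jaw": 0.3, "offset": [4, -21, -34], "rot": [0, 0, 0]}, {"jaw": 0.3, "offset": [20, -1, 1], "rot": [-2.9, 0.6, 1.9]}, {"jaw": 0.3, "offset": [31, -1, 1], "rot": [-2.9, 0.6, 1.8]}])

```text
time_s: 15.88
eef_pos: [0.5829, -0.0415, 0.2157]
eef_rot: [-0.157, 0.616, 0.744, -0.205]
wrist_force: [-0.3, 0.6, -0.6]
opening: 0.515
grasp_force: 61.9
```

Emit:
apply_moves(moves=[{"jaw": 0.3, "offset": [31, -3, 1], "rot": [-3, 0.6, 1.9]}, {"jaw": 0.3, "offset": [32, -4, 2], "rot": [-2.9, 0.6, 1.8]}, {"jaw": 0.3, "offset": [32, -4, 2], "rot": [-2.9, 0.7, 1.9]}, {"jaw": 0.3, "offset": [32, -6, 2], "rot": [-2.9, 0.6, 1.8]}, {"jaw": 0.3, "offset": [32, -7, 1], "rot": [-3, 0.6, 1.9]}])

```text
time_s: 16.5
eef_pos: [0.5368, 0.1142, 0.2133]
eef_rot: [-0.08, 0.694, 0.708, -0.104]
wrist_force: [0.2, -0.2, -0.4]
opening: 0.512
grasp_force: 61.9
```

Emit:
apply_moves(moves=[{"jaw": 0.3, "offset": [32, -8, 2], "rot": [-2.9, 0.6, 1.8]}, {"jaw": 0.3, "offset": [31, -9, 2], "rot": [-2.9, 0.6, 1.9]}, {"jaw": 0.3, "offset": [30, -10, 1], "rot": [-2.9, 0.6, 1.8]}, {"jaw": 0.3, "offset": [28, -11, 1], "rot": [-3, 0.6, 1.9]}, {"jaw": 0.3, "offset": [24, -12, 1], "rot": [-2.9, 0.6, 1.8]}])

```text
time_s: 17.12
eef_pos: [0.4916, 0.2615, 0.211]
eef_rot: [-0.002, 0.755, 0.656, -0.001]
wrist_force: [-0.1, 0.6, -0.3]
opening: 0.511
grasp_force: 61.9
```

```bash
cat > md.py <<'E'
from gl import *
p,M,o,G,(im,d,K,T)=glass("w_m.png"); print("TCP",p,np.degrees(R.from_matrix(M.T@NM).as_rotvec()).round(2),o["grasp_force"])
A=np.c_[G[:,:2],np.ones(len(G))]; c,*_=np.linalg.lstsq(A,G[:,2],rcond=None); print("glass",np.percentile(G,[1,50,99],axis=0).round(1).tolist(),c.round(4))
A=cloud(d,K,T,np.ones(d.shape,bool))
m=A[(abs(A[:,0]-mc[0])<.1)&(abs(A[:,1]-mc[1])<.12)&(abs(A[:,2]-.054)<.006)]
print(len(m),cv2.minAreaRect(m[:,:2].astype(np.float32)))
L=(m-mc)@np.stack([mx,my,[0,0,1]],1)*1e3; print(np.percentile(L,[.5,2,50,98,99.5],axis=0).round(1).tolist())
for s in(-1,1):
    q=L[(L[:,1]*s>62)]; 
    if len(q): print("land",s,np.percentile(q,[1,50,99],axis=0).round(1).tolist())
E
python3 md.py
```

```text
TCP [0.49159227 0.26153995 0.21103185] [-0.21 -0.07 -0.06] 61.87154173851013
glass [[16.7, -22.0, -42.5], [47.0, 0.6, -40.9], [72.3, 23.1, -39.3]] [ 4.80000e-03 -7.10000e-03 -4.11535e+01]
2325 ((0.38459354639053345, 0.2783057987689972), (0.1557845175266266, 0.056452590972185135), 81.93952941894531)
[[-26.3, -79.3, -4.9], [-25.4, -78.1, -4.7], [1.9, 52.4, 0.2], [29.0, 75.8, 2.2], [29.4, 75.9, 2.7]]
land -1 [[-25.9, -79.4, -2.2], [1.8, -70.7, 0.7], [29.0, -62.1, 2.4]]
land 1 [[-25.6, 62.2, -2.4], [2.3, 68.6, 0.9], [29.4, 75.9, 2.7]]
```

View pics/w_m.png

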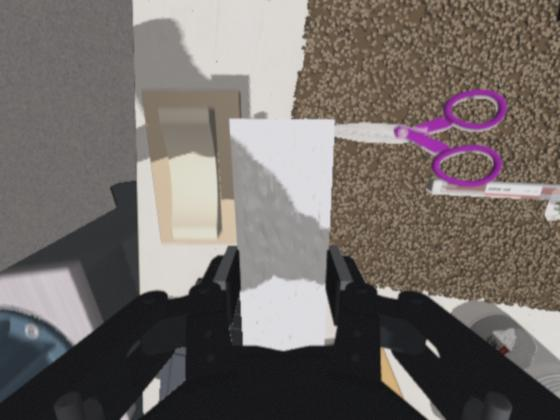

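The wrist view shows the mould whole at (145–240, 92–245), its top giving a 156×56 mm rectangle at 81.9°. I'll move above it.

```bash
cat >> plan.py <<'E'
mc=np.array([.3846,.2783,.0538])
GT=np.array([-.0008,.0005,-.0372])
def place(h): return mc+np.array([0,0,h])-NM@GT, NM
E
python3 - <<'E'
from plan import *
P,N=place(.06); print(P); s=rows(interp(P,N,5),.3)
P,N=place(.008); rows(interp(P,N,5,s),.3,s)
E
```

```text
[0.3842162 0.2791618 0.0766   ]
0 0.3 [0, -21, 27] [-0.0, -0.0, 0.0] 
1 0.3 [0, -21, 27] [-0.1, -0.1, 0.0] 
2 0.3 [0, -21, 27] [-0.0, -0.0, 0.0] 
3 0.3 [0, -22, 27] [-0.1, -0.0, 0.0] 
4 0.3 [0, -21, 27] [-0.0, -0.1, 0.0] 
0 0.3 [0, 0, 10] [-0.0, 0.0, 0.0] 
1 0.3 [0, 0, 11] [-0.0, 0.0, 0.0] 
2 0.3 [0, 0, 10] [-0.0, 0.0, 0.0] 
3 0.3 [0, 0, 10] [-0.0, 0.0, 0.0] 
4 0.3 [0, 0, 11] [-0.0, 0.0, 0.0]
```

Emit:
apply_moves(moves=[{"jaw": 0.3, "offset": [0, -21, 27], "rot": [0, 0, 0]}, {"jaw": 0.3, "offset": [0, -21, 27], "rot": [-0.1, -0.1, 0]}, {"jaw": 0.3, "offset": [0, -21, 27], "rot": [0, 0, 0]}, {"jaw": 0.3, "offset": [0, -22, 27], "rot": [-0.1, 0, 0]}, {"jaw": 0.3, "offset": [0, -21, 27], "rot": [0, 0, 0]}])

```text
time_s: 17.8
eef_pos: [0.3857, 0.2753, 0.0756]
eef_rot: [-0.0, 0.755, 0.656, -0.001]
wrist_force: [0.7, -0.9, -0.4]
opening: 0.514
grasp_force: 61.9
```

```bash
python3 - <<'E'
from plan import *
P,N=place(.006); s=rows(interp(P,N,5),.3); print(cur()[2]["wrist_force"])
E
python3 md.py
```

```text
0 0.3 [1, 0, 11] [-0.0, 0.0, -0.0] 
1 0.3 [0, -1, 10] [-0.0, 0.0, -0.0] 
2 0.3 [1, 0, 11] [-0.1, 0.0, -0.0] 
3 0.3 [1, -1, 10] [0.0, 0.1, -0.0] 
4 0.3 [1, 0, 11] [-0.0, -0.0, -0.0] 
[ 0.70093665 -0.90867462 -0.44678683]
TCP [0.38572247 0.27528057 0.07562074] [-0.11  0.07 -0.  ] 61.87521815299988
glass [[16.7, -22.1, -42.5], [47.0, 0.6, -40.9], [72.3, 23.1, -39.4]] [ 5.00000e-03 -6.40000e-03 -4.11675e+01]
1287 ((0.39489150047302246, 0.35081714391708374), (0.008617661893367767, 0.055730655789375305), 81.99098205566406)
[[-27.5, 68.9, -1.9], [-26.6, 69.0, -1.5], [0.1, 73.3, 0.0], [26.8, 77.5, 1.4], [27.7, 77.5, 1.9]]
land 1 [[-27.2, 69.0, -1.7], [0.1, 73.3, 0.0], [27.6, 77.5, 1.7]]
```

Emit:
apply_moves(moves=[{"jaw": 0.3, "offset": [1, 0, 11], "rot": [0, 0, 0]}, {"jaw": 0.3, "offset": [0, -1, 11], "rot": [0, 0, 0]}, {"jaw": 0.3, "offset": [1, 0, 11], "rot": [-0.1, 0, 0]}, {"jaw": 0.3, "offset": [1, -1, 10], "rot": [0, 0.1, 0]}, {"jaw": 0.3, "offset": [0, 0, 10], "rot": [0, 0, 0]}])

```text
time_s: 18.48
eef_pos: [0.3843, 0.2781, 0.0221]
eef_rot: [-0.0, 0.755, 0.656, -0.001]
wrist_force: [-0.6, 0.4, -0.4]
opening: 0.514
grasp_force: 61.9
```

```bash
python3 - <<'E'
from plan import *
p,M,o=cur(); P,N=place(0); print("to go",(M.T@(P-p)*1e3).round(1),o["wrist_force"])
E
```

```text
to go [ 1.  -0.2  5.5] [-0.64935901  0.40079233 -0.39215787]
```

Emit:
apply_moves(moves=[{"jaw": 0.3, "offset": [1, 0, 1], "rot": [0, 0, 0]}, {"jaw": 0.3, "offset": [0, 0, 1], "rot": [0, 0, 0]}, {"jaw": 0.3, "offset": [0, 0, 1], "rot": [0, 0, 0]}, {"jaw": 0.3, "offset": [0, 0, 1], "rot": [0, 0, 0]}, {"jaw": 0.3, "offset": [0, 0, 0.5], "rot": [0, 0, 0]}])

```text
time_s: 19.1
eef_pos: [0.3844, 0.2791, 0.0183]
eef_rot: [-0.0, 0.755, 0.656, -0.0]
wrist_force: [0.6, -0.3, -1.1]
opening: 0.515
grasp_force: 61.9
```

Emit:
apply_moves(moves=[{"jaw": 0.3, "offset": [0, 0, 0.5], "rot": [0, 0, 0]}, {"jaw": 0.3, "offset": [0, 0, 0], "rot": [0, 0, 0]}, {"jaw": 0.3, "offset": [0, 0, 0], "rot": [0, 0, 0]}, {"jaw": 0.3, "offset": [0, 0, 0], "rot": [0, 0, 0]}, {"jaw": 0.3, "offset": [0, 0, 0], "rot": [0, 0, 0]}])

```text
time_s: 19.73
eef_pos: [0.3843, 0.2791, 0.0177]
eef_rot: [-0.0, 0.755, 0.656, -0.001]
wrist_force: [-1.2, -0.6, -0.1]
opening: 0.511
grasp_force: 61.9
```

Still no contact, so I'll lower in half-millimetre steps.

Emit:
apply_moves(moves=[{"jaw": 0.3, "offset": [0, 0, 0.5], "rot": [0, 0, 0]}, {"jaw": 0.3, "offset": [0, 0, 0.5], "rot": [0, 0, 0]}, {"jaw": 0.3, "offset": [0, 0, 0], "rot": [0, 0, 0]}, {"jaw": 0.3, "offset": [0, 0, 0], "rot": [0, 0, 0]}, {"jaw": 0.3, "offset": [0, 0, 0], "rot": [0, 0, 0]}])

```text
time_s: 20.35
eef_pos: [0.3843, 0.2791, 0.0167]
eef_rot: [-0.0, 0.755, 0.656, -0.001]
wrist_force: [0.0, -0.7, -0.8]
opening: 0.514
grasp_force: 61.9
```

Emit:
apply_moves(moves=[{"jaw": 0.3, "offset": [0, 0, 0.5], "rot": [0, 0, 0]}, {"jaw": 0.3, "offset": [0, 0, 0], "rot": [0, 0, 0]}, {"jaw": 0.3, "offset": [0, 0, 0], "rot": [0, 0, 0]}, {"jaw": 0.3, "offset": [0, 0, 0], "rot": [0, 0, 0]}, {"jaw": 0.3, "offset": [0, 0, 0], "rot": [0, 0, 0]}])

```text
time_s: 20.98
eef_pos: [0.3843, 0.2791, 0.0162]
eef_rot: [-0.0, 0.755, 0.656, -0.001]
wrist_force: [0.3, -0.2, -0.6]
opening: 0.512
grasp_force: 61.9
```

Emit:
apply_moves(moves=[{"jaw": 0.3, "offset": [0, 0, 0.5], "rot": [0, 0, 0]}, {"jaw": 0.3, "offset": [0, 0, 0], "rot": [0, 0, 0]}, {"jaw": 0.3, "offset": [0, 0, 0.5], "rot": [0, 0, 0]}, {"jaw": 0.3, "offset": [0, 0, 0], "rot": [0, 0, 0]}, {"jaw": 0.3, "offset": [0, 0, 0], "rot": [0, 0, 0]}])

```text
time_s: 21.6
eef_pos: [0.3844, 0.2791, 0.0158]
eef_rot: [-0.0, 0.755, 0.656, -0.001]
wrist_force: [-2.9, -1.9, 8.2]
opening: 0.509
grasp_force: 62.6
```

Emit:
apply_moves(moves=[{"jaw": 0.3, "offset": [0, 0, 0.5], "rot": [0, 0, 0]}, {"jaw": 0.3, "offset": [0, 0, 0], "rot": [0, 0, 0]}, {"jaw": 0.3, "offset": [0, 0, 0], "rot": [0, 0, 0]}, {"jaw": 0.3, "offset": [0, 0, 0], "rot": [0, 0, 0]}, {"jaw": 0.3, "offset": [0, 0, 0], "rot": [0, 0, 0]}])

```text
time_s: 22.22
eef_pos: [0.3844, 0.2791, 0.0157]
eef_rot: [-0.0, 0.755, 0.656, -0.001]
wrist_force: [-3.8, -2.7, 13.5]
opening: 0.51
grasp_force: 63.1
```

Contact at 13 N, so the glass is resting on the mould. I'll open gently, then rise.

Emit:
apply_moves(moves=[{"jaw": 0.3, "offset": [0, 0, -0.4], "rot": [0, 0, 0]}, {"jaw": 0.55, "offset": [0, 0, 0], "rot": [0, 0, 0]}, {"jaw": 0.62, "offset": [0, 0, 0], "rot": [0, 0, 0]}, {"jaw": 0.7, "offset": [0, 0, 0], "rot": [0, 0, 0]}, {"jaw": 0.75, "offset": [0, 0, 0], "rot": [0, 0, 0]}])

```text
time_s: 22.85
eef_pos: [0.3842, 0.2791, 0.015]
eef_rot: [-0.0, 0.755, 0.656, -0.001]
wrist_force: [-0.1, 0.4, 0.2]
opening: 0.749
grasp_force: 0.0
```

```bash
python3 md.py; python3 -c "
from plan import *; o=cur()[2]; print(o['opening'],o['grasp_force'],o['wrist_force'])"
```

```text
TCP [0.38424457 0.27906388 0.0150059 ] [-0.09  0.02 -0.02] 0.0
glass [[16.8, -27.0, -43.6], [50.8, 0.2, -41.9], [76.9, 27.6, -25.5]] [ 7.50000e-03 -1.58000e-02 -4.13879e+01]
24006 ((0.3864990174770355, 0.28982532024383545), (0.13347408175468445, 0.08781516551971436), 82.70903015136719)
[[-31.6, -49.6, -4.7], [-25.9, -45.4, -1.2], [0.3, 28.6, 3.2], [25.9, 76.4, 4.6], [32.5, 77.6, 5.2]]
land 1 [[-27.2, 62.3, -1.5], [-0.2, 70.1, 2.7], [27.2, 77.7, 4.7]]
0.7511597016342954 0.0 [0.92358876 0.55409516 0.80391578]
```

Emit:
apply_moves(moves=[{"jaw": 0.75, "offset": [0, 0, -6], "rot": [0, 0, 0]}, {"jaw": 0.75, "offset": [0, 0, -12], "rot": [0, 0, 0]}, {"jaw": 0.75, "offset": [0, 0, -30], "rot": [0, 0, 0]}, {"jaw": 0.75, "offset": [0, 0, -50], "rot": [0, 0, 0]}, {"jaw": 0.75, "offset": [-40, 0, -40], "rot": [0, 0, 0]}])

```text
time_s: 23.52
eef_pos: [0.38, 0.2405, 0.1564]
eef_rot: [0.0, 0.754, 0.657, 0.001]
wrist_force: [1.8, -1.1, 0.5]
opening: 0.749
grasp_force: 0.0
```

```bash
python3 - <<'E'
from plan import *
B=np.stack([mx,my,[0,0,1]],1)
im,d,K,T=snap("wrist"); r=ctrl.outline_of("wrist","glass_strip")
A=cloud(d,K,T,np.ones(d.shape,bool)); L=(A-mc)@B*1e3
m=L[(abs(L[:,0])<40)&(abs(L[:,1])<90)&(L[:,2]>2.2)&(L[:,2]<8)]
print("glass rect in mould mm",cv2.minAreaRect(m[:,:2].astype(np.float32)),np.percentile(m,[1,50,99],axis=0).round(1).tolist())
if r:
    q=(cloud(d,K,T,r[0]["region"])-mc)@B*1e3; q=q[abs(q[:,2]-4)<5]; print(r[0]["score"],cv2.minAreaRect(q[:,:2].astype(np.float32)))
    c,*_=np.linalg.lstsq(np.c_[q[:,:2],np.ones(len(q))],q[:,2],rcond=None); print("plane",c)
v=im[:,:,::-1]; w=ctrl.camera("side")[0][120:260,210:360,::-1]
cv2.imwrite("pics/fin.png",np.hstack([cv2.resize(v,(400,420)),cv2.resize(w,(400,420))]))
E
```

```text
glass rect in mould mm ((0.4139823913574219, 0.11322021484375), (46.20949935913086, 146.58409118652344), 0.24283358454704285) [[-21.9, -71.4, 2.2], [0.2, 9.3, 3.4], [22.9, 72.3, 5.1]]
0.59 ((0.8640365600585938, 0.6511077880859375), (46.607662200927734, 148.44497680664062), 1.0177950859069824)
plane [1.04533866e-03 5.15411008e-04 3.32803270e+00]
```

View pics/fin.png

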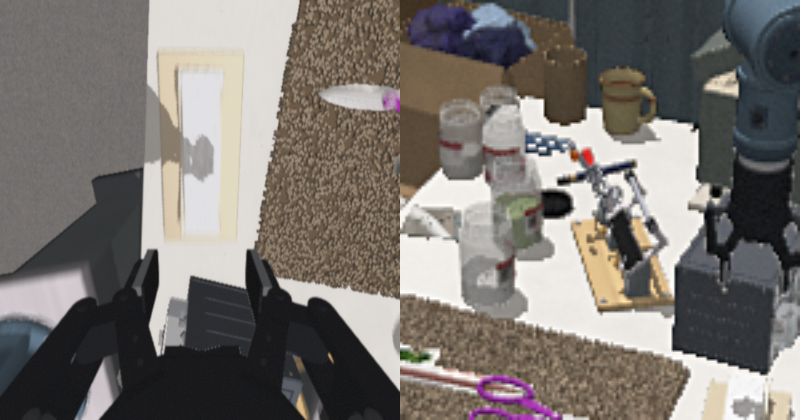

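The left half shows the glass lying square on the mould (offset about 0.5 mm, level). The right half shows the bed empty and the clamp arm standing up, orange tip at (577,155). I'll hand in.

```bash
python3 -c "
from bench import ctrl; print(ctrl.get_obs()['wrist_force']); print(ctrl.hand_in())"
```

```text
[ 0.15364636 -0.40665326 -0.43691927]
the job is handed in; nothing more can be done
None
```

The glass strip lies flat and level on the mould, about 0.5 mm off centre and square to within about 1 degree, with the clamp arm left standing open. I handed the job in at about 24 s; no verdict came back.

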